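# Stack the backing plate and handle bracket on the cezve's rivets

### The job

Get the cezve in the vise ready for riveting on its handle: thread the grey tinned backing plate over the two copper rivets that stick out of its side and press it down flat on the patch, then thread the brass handle bracket over the same two rivets, ear outwards, and press it down flat on the plate. Find the rivets by sight or by feel rather than forcing anything, because the thin pot dents if it is leaned on hard, and leave the other tools on the bench where they are.

Things in the scene. Friction and masses are not known exactly. Their poses are not given: they have to be found in the camera images.
- cezve: Hammered copper cezve (pot, 100 mm across, 112 mm long) on its side, rim held in a vise, belly on a wooden saddle, all fixed. Origin: middle of the outer face of the flat tinned patch on its side, about 141 mm above the bench. z: straight out of the patch, slanting up, 30 degrees off vertical, to the robot's side; y: along the pot to its mouth and the vise. It dents if over 80 N bears on it.
- patch (a point): Same frame as the cezve: middle of the tinned patch, 24 mm (x) by 60 mm (y), 4 mm off the round wall. Two copper rivets, 6.5 mm thick, 34 mm apart in a row along y, stand 16 to 20 mm out along z; the last millimetre is bevelled to 4 mm. Holes were punched by eye: the middle of the pair lies up to 6 mm off this point along y and 3.5 mm along x, differently each time and not reported.
- vise: Small cast-iron bench vise with steel jaws, fixed; it differs in place and yaw. Origin on the bench under the pot's axis, below the patch's middle along y; z up, y along the pot; the patch's middle lies at x -26, y 0, z 141 mm. Jaws grip the rim's far side, from 54 to 127 mm along y, tops 111 mm above the bench.
- backplate_center (a point): Grey tinned backing plate, 30 mm (x) by 58 mm (y) by 5 mm thick (z), about 70 g, loose, flat on the bench. Two through holes, 8.5 mm in diameter, lie on its long middle line at y = -17 and +17 mm. The point is the plate's very centre, 2.5 mm above its underside. Faces and ends are alike.
- bracket_center (a point): Loose brass handle bracket, about 130 g, standing on its foot: a flat foot 30 mm (x) by 58 mm (y) by 5 mm with two through holes, 8.5 mm in diameter, at y = -17 and +17 mm; from its middle rises an ear 12 mm (x) by 18 mm (y), its top 39 mm above the foot's underside. The point lies inside the ear, 19.5 mm above the foot's underside; z points up the ear. Same either way round.
- hammer: Planishing hammer, steel head 94 mm long, ash handle, 275 mm overall, lying flat on the bench; a bystander. Origin under its middle.
- bowl: Dented copper bowl, tin-lined, 122 mm across and 46 mm high; a bystander. Origin under its centre.
- punch: Blackened iron doming punch, 29 mm across at its ball, standing upright 117 mm high; a bystander. Origin under its centre.
- mallet: Wooden mallet lying on its side, head 56 mm thick and 92 mm long, 245 mm overall; a bystander. Origin under its middle.
Things that resemble listed ones, but are neither listed nor needed, are in the scene too. What is meant by the part that bears bracket_center is not black, blue or green, and is the larger of those in its own colour.

How it is judged (in metres and radians):
On the way, in this order (a step that is already met when the one before it is completed fails the run):
1. the backing plate lies home on the patch, over both rivets (z of backplate_center in the frame of cezve between -0.0005 and 0.0045 m and x of backplate_center in the frame of cezve between -0.009 and 0.009 m and y of backplate_center in the frame of cezve between -0.009 and 0.009 m and angle between the z axis of backplate_center and the z axis of cezve, either way round below 0.08 rad and angle between the y axis of backplate_center and the y axis of cezve, either way round below 0.15 rad), for 0.2 s.
2. the bracket lies home on the backing plate, over both rivets (all of step 1 and z of bracket_center in the frame of cezve between 0.0215 and 0.0265 m and x of bracket_center in the frame of cezve between -0.009 and 0.009 m and y of bracket_center in the frame of cezve between -0.009 and 0.009 m and angle between the z axis of bracket_center and the z axis of cezve, either way round below 0.08 rad and angle between the y axis of bracket_center and the y axis of cezve, either way round below 0.15 rad), for 0.2 s.
At the end, for the whole second after the job is handed in: The backing plate lies flat on the patch and the bracket, ear outwards, flat on the plate, both over the two rivets: each within 2 mm of fully down and 5 degrees of flat, centred within 9 mm of the patch's middle both ways, lengthwise along the patch within 9 degrees, both at rest and let go (all of step 2 and linear speed of each of backplate, bracket below 0.01 m/s); the robot touches nothing.
It fails at once if more than 80 N bears on the cezve (contact force between cezve and anything else above 80 N).
It fails at once if the hammer is shoved more than 30 mm (distance of hammer from where it was at the start of the episode above 0.03 m).
It fails at once if the bowl is shoved more than 30 mm (distance of bowl from where it was at the start of the episode above 0.03 m).
It fails at once if the punch is shoved more than 30 mm (distance of punch from where it was at the start of the episode above 0.03 m).
It fails at once if the mallet is shoved more than 30 mm (distance of mallet from where it was at the start of the episode above 0.03 m).
It also fails if it takes over 72 s, if anything falls off the work surface, if the arm or the gripper's body presses on something with over 40 N, if the wrist force passes 120 N, or if a joint passes its speed limit or range.

### The arm

A 6-joint arm with a two-finger parallel gripper is mounted at the origin on the work surface. World frame = base frame: x ahead of the robot, y to its left, z up, the work surface at z = 0. Lengths are in mm, angles in rad, forces in N, time in s.
With the tool pointing down it reaches from about 300 to 775 mm from the base axis. Payload 14.6 kg.
Tool frame: the origin (TCP) lies midway between the tips of the shut fingers; the grasp point (between the pads) lies 19 mm behind it (manip.grip_point_offset is the distance from the TCP to the grasp point, in mm); x points along the fingers, z is the direction in which the jaws open and shut, and the axes are right-handed (so a half turn about x gives the same grasp; the last joint's range is limited). The gripper opens to 94 mm and grips with 3 to 60 N. Pads are 16 mm wide; open, the fingers measure 119 mm over their backs; the gripper's body (75 mm by 177 mm) begins 78 mm behind the grasp point.
Start: joints at [1.101, 0.3, 1.521, -0, 1.321, -0.067], TCP at [215.594, 505.973, 205.446] pointing down, gripper open.
Joint ranges: [-3.03, 3.03], [-0.79, 2.21], [0.23, 2.52], [-1.04, 4.18], [0, 3.07], [-2.55, 2.55]. Speed limits (rad/s): [2.22, 2.22, 2.57, 3.14, 3.14, 3.14].

### API

Orientations are given as [roll, pitch, yaw] about the fixed x, y, z axes, in that order (R = Rz(yaw) Ry(pitch) Rx(roll)).
In Python, from cell import manip, camera, calibration, order gives the robot as it stands.
- The arm moves only by the tool jog_arm, never from a script. Its arguments are lists of equal length, an entry for each row: "turn": the turn, a rotation vector about the tool's x, y, z in degrees, a list of three; "dp": the shift along the tool's x, y, z in cm, a list of three; "gripper": the closure, from 0 (fully open) to 1 (shut). In form: {"turn": [[ax, ay, az], ...], "dp": [[tx, ty, tz], ...], "gripper": [gripper, ...]}. A call has 1 to 8 rows; each row shifts and turns the pose as measured when the row begins, along the tool's axes as they then stand; what a row does not reach is not made up. A row lasts 1/8 s, in which the tool goes at most 62.5 mm and 10.7 degrees, less where a joint would pass 70% of its speed; a pose out of reach is approached as far as the arm can. A call is refused whole if a number of a shift passes 6.25 or a number of a turn 10.7, either way. A call with a gripper value outside its range is refused whole. The fingers move at their own pace and stop on an object; "grip_force" is the grip in N (left out, the last holds). Time passes only in rows, so rows that do not move let the fingers close. It gives the time, the measured TCP pose, the force and the opening at its end, in the units of the state.
- manip.read_state(): the state, without advancing time (a new reading comes with each control period).
- camera(name): name is "scene" or "side" or "wrist"; returns (picture, depth): 400x640x3 uint8, red, green, blue; 400x640 float32, mm along the optical axis (not along the pixel's ray), 0 where there is no reading.
- calibration(name): a dict with "K" (3x3 intrinsics, pixels), "world_from_camera" (4x4, takes a point from camera to world coordinates). Camera axes: x right, y down, z forward; pixel columns grow to the right and rows downward; lengths in mm; the calibration is good to about 2 mm. A picture is of the moment at which its call begins: read the wrist's pose just before it. calibration takes no time and is no camera call; for the wrist camera it gives the pose at the moment of the call.
- order.sign_off(): hands the job in, once; it reports no verdict.
The state is a dict: "clock": time; "joints": joint angles; "qd": joint speeds; "effort": joint torques, N m; "eef_pos": TCP position; "eef_rot": TCP orientation; "wrist_force": force on the tool from outside, world axes, zero at the start; "moment": the same for the moment, N m; "finger_gap": finger opening in mm.
Only numpy, scipy, OpenCV 4.12 (cv2) and the standard library are available. Lean on these libraries where they do the work, as an engineer would, in place of code of your own. Each camera call takes 0.05 s, during which the arm holds its last target.

## Working session

There is one attempt and no reset: what is moved stays moved. The work goes in short steps, Python scripts to look and compute and a tool call to move; the robot and the scene stay as the last step left them, time stands still between calls to the robot, and variables do not carry over. Pictures are saved under pics/ and viewed, and the job is handed in when it is done.

Besides the shell and the picture viewer there is one more tool, called after ">>>" in YAML: its name, and indented under it one key for each argument. jog_arm: Moves the arm, as the interface text tells. Its arguments: {"type":"object","properties":{"turn":{"type":"array","items":{"type":"array","items":{"type":"number"}}},"dp":{"type":"array","items":{"type":"array","items":{"type":"number"}}},"gripper":{"type":"array","items":{"type":"number"}},"grip_force":{"type":"number"}},"required":["turn","dp","gripper"]}

```bash
ls; mkdir -p pics
python3 - <<'E'
from cell import manip,camera,calibration,order
import cv2,numpy as np
print(manip.read_state())
for n in ["scene","side","wrist"]:
    p,d=camera(n); cv2.imwrite(f"pics/{n}0.png",p[:,:,::-1]); np.save(f"pics/{n}0.npy",d)
    c=calibration(n); print(n,c["K"],np.round(c["world_from_camera"],3))
E
```

```text
pics
{'clock': 0.0, 'joints': array([ 1.10141251e+00,  3.00474586e-01,  1.52159862e+00, -2.35247827e-05,
        1.32070093e+00, -6.65869784e-02]), 'qd': array([ 0.00173748,  0.00023514, -0.00036789,  0.00141957, -0.00022152,
        0.00172343]), 'effort': array([ 2.02397270e-03, -5.31799865e+01, -3.52745569e+01,  7.08735734e-02,
        2.44694244e-02, -9.53062158e-05]), 'eef_pos': array([215.47490326, 505.73930688, 204.87700164]), 'eef_rot': array([ 3.09428929,  1.56961463, -2.02089069]), 'wrist_force': array([-0.32288679, -0.95349946,  0.50845814]), 'moment': array([-0.05258519,  0.02193829, -0.02354402]), 'finger_gap': 94.15406863193645}
scene [[395.64218759   0.         314.71726544]
 [  0.         395.64218759 197.46846826]
 [  0.           0.           1.        ]] [[ 3.150000e-01  5.640000e-01 -7.630000e-01  1.438205e+03]
 [ 9.490000e-01 -2.040000e-01  2.410000e-01 -2.928530e+02]
 [-2.000000e-02 -8.000000e-01 -5.990000e-01  7.794550e+02]
 [ 0.000000e+00  0.000000e+00  0.000000e+00  1.000000e+00]]
side [[454.21392236   0.         317.55803469]
 [  0.         454.21392236 197.14738844]
 [  0.           0.           1.        ]] [[ 9.910000e-01 -9.100000e-02  1.030000e-01  4.696100e+02]
 [-1.360000e-01 -7.520000e-01  6.450000e-01 -8.477390e+02]
 [ 1.900000e-02 -6.520000e-01 -7.580000e-01  1.048319e+03]
 [ 0.000000e+00  0.000000e+00  0.000000e+00  1.000000e+00]]
wrist [[332.7836879    0.         318.93861267]
 [  0.         332.7836879  196.48496328]
 [  0.           0.           1.        ]] [[ 3.92000e-01  8.86000e-01  2.48000e-01  1.43137e+02]
 [ 9.20000e-01 -3.77000e-01 -1.08000e-01  5.36419e+02]
 [-2.00000e-03  2.71000e-01 -9.63000e-01  3.83747e+02]
 [ 0.00000e+00  0.00000e+00  0.00000e+00  1.00000e+00]]
```

View pics/scene0.png

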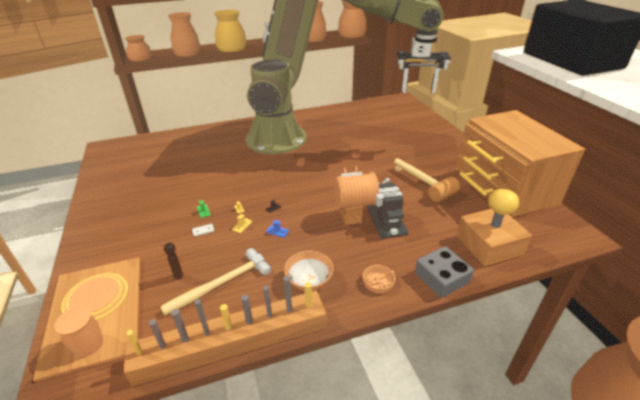

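View pics/side0.png

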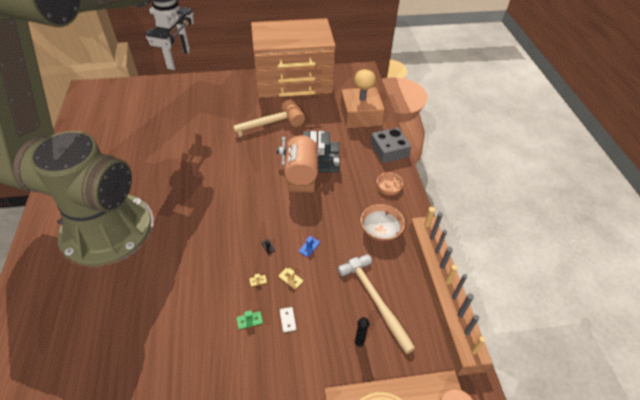

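View pics/wrist0.png

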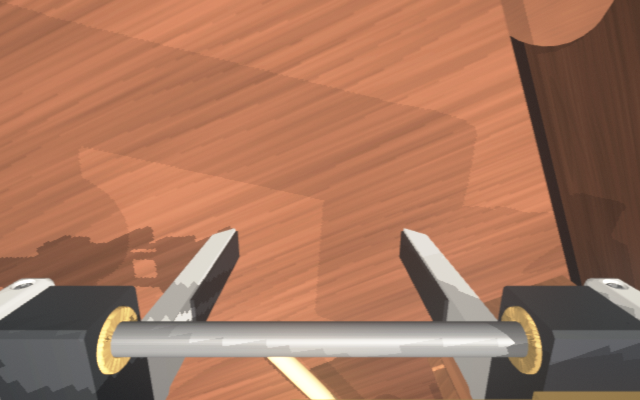

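The plate is at side (288,320) and the larger yellow bracket at side (291,278). The pot is at (302,160), with the rivets facing the robot.

```bash
cat > h.py <<'E'
import cv2,numpy as np
from scipy.spatial.transform import Rotation as R
def proj(uv,z,c):
    K=c["K"];T=c["world_from_camera"]
    uv=np.atleast_2d(np.asarray(uv,float))
    r=np.c_[(uv-[K[0,2],K[1,2]])/K[0,0],np.ones(len(uv))]@T[:3,:3].T
    return T[:3,3]+r*((z-T[2,3])/r[:,2])[:,None]
def pts(d,c):
    K=c["K"];T=c["world_from_camera"]
    v,u=np.mgrid[:400,:640]
    P=np.stack([(u-K[0,2])/K[0,0]*d,(v-K[1,2])/K[1,1]*d,d],-1)
    return P@T[:3,:3].T+T[:3,3]
def pix(P,c):
    K=c["K"];T=c["world_from_camera"]
    q=(np.atleast_2d(P)-T[:3,3])@T[:3,:3]
    return q[:,:2]/q[:,2:]*K[0,0]+[K[0,2],K[1,2]]
E
python3 - <<'E'
from h import *
from cell import calibration
for n,boxes in [("side",dict(plate=(275,305,302,335),brk=(275,265,306,292),sm=(246,270,270,290),pot=(270,125,345,200))),("scene",dict(plate=(185,220,222,240),brk=(228,212,256,238),pot=(325,160,415,240)))]:
    im=cv2.imread(f"pics/{n}0.png")
    c=calibration(n);d=np.load(f"pics/{n}0.npy");P=pts(d,c)
    hsv=cv2.cvtColor(im,cv2.COLOR_BGR2HSV)
    for k,(a,b,e,f) in boxes.items():
        if k=='pot':continue
        s=np.s_[b:f,a:e]
        H=hsv[s]
        m=(H[...,1]<70)&(H[...,2]>130) if k=='plate' else (H[...,0]>18)&(H[...,0]<32)&(H[...,1]>90)&(H[...,2]>110)
        v,u=np.nonzero(m); Q=P[s][m]
        rc=cv2.minAreaRect(proj(np.c_[u+a,v+b],5,c)[:,:2].astype(np.float32))
        print(n,k,m.sum(),rc,"z",np.percentile(Q[:,2],[5,50,95]),"mean",Q.mean(0))
    a,b,e,f=boxes["pot"]
    cv2.imwrite(f"pics/{n}pot.png",cv2.resize(im[b:f,a:e],None,fx=8,fy=8,interpolation=cv2.INTER_CUBIC))
im=cv2.imread("pics/side0.png");cv2.imwrite("pics/parts.png",cv2.resize(im[225:345,225:335],None,fx=5,fy=5,interpolation=cv2.INTER_CUBIC))
E
```

```text
side plate 344 ((484.3292541503906, -343.1499328613281), (34.608070373535156, 65.02460479736328), 4.001926422119141) z [-1.01564201  4.58110966  8.43567624] mean [ 484.092335   -343.13745194    4.10215035]
side brk 215 ((504.2232971191406, -227.3094024658203), (41.033451080322266, 62.43946075439453), 41.87201690673828) z [-1.07416263  4.76557927 40.11932948] mean [ 502.13467668 -233.60193676   19.33500973]
side sm 141 ((416.51898193359375, -220.0454864501953), (43.467369079589844, 34.78890609741211), 7.24430513381958) z [-1.26931589  3.47597891 27.95813946] mean [ 417.21095618 -227.47567813   13.50394988]
scene plate 175 ((489.70184326171875, -345.23291015625), (38.7266731262207, 61.537330627441406), 2.9894344806671143) z [-1.92750101  2.50958323  5.10538409] mean [ 496.7402665  -345.24939218   11.00920342]
scene brk 201 ((494.0897216796875, -226.2430877685547), (51.68334197998047, 93.47645568847656), 70.03863525390625) z [-1.14749187  3.98142859 36.80171791] mean [ 506.71915665 -231.1869509    10.19441335]
```

View pics/sidepot.png

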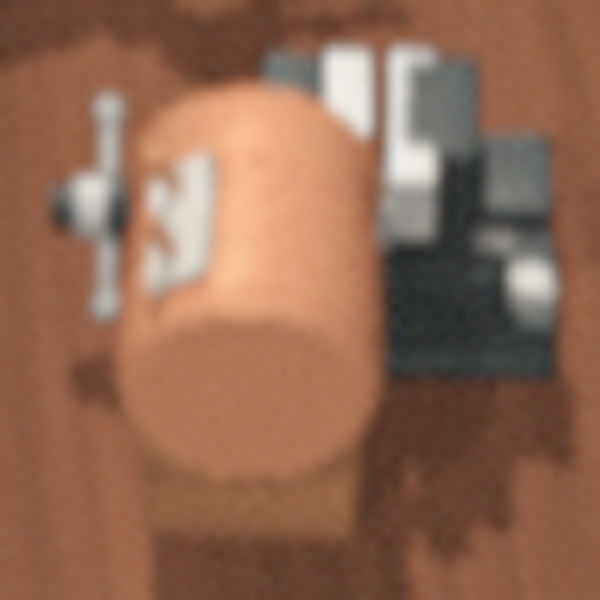

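View pics/scenepot.png

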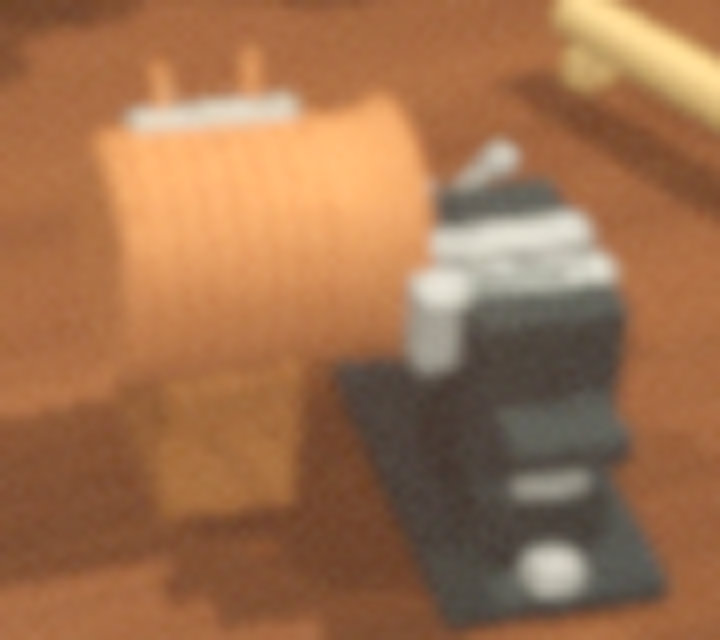

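View pics/parts.png

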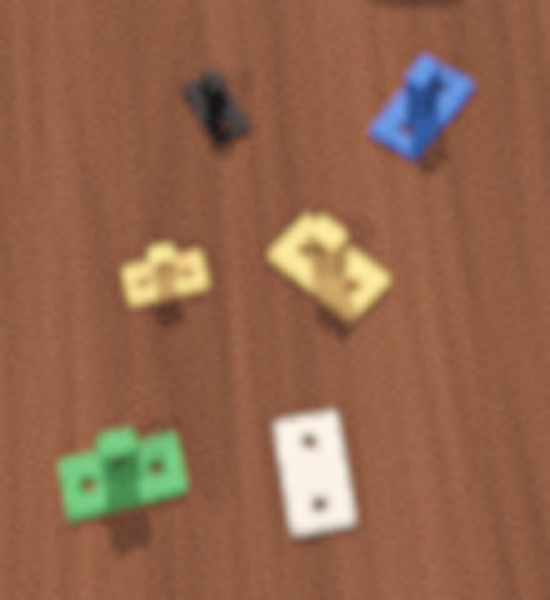

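Run:
```python
from h import *
from cell import calibration,manip
s=manip.read_state();r=R.from_euler('xyz',s['eef_rot']).as_matrix();print("tool axes cols\n",r.round(3))
c=calibration("wrist");print("cam in tool",r.T@(c["world_from_camera"][:3,3]-s["eef_pos"]),"\n",(r.T@c["world_from_camera"][:3,:3]).round(3))
print("tcp px",pix(s["eef_pos"],c))
cs=calibration("side");cn=calibration("scene")
print("punch base side",proj([[361,344]],0,cs),"top",proj([[363,322]],117,cs),"scene base",proj([[178,278]],0,cn),"top",proj([[170,246]],110,cn))
# patch: tinned pixels
for n,c,(a,b,e,f) in (("side",cs,(285,140,300,164)),("scene",cn,(325,160,370,180))):
    im=cv2.imread(f"pics/{n}0.png");hsv=cv2.cvtColor(im,cv2.COLOR_BGR2HSV)[b:f,a:e]
    P=pts(np.load(f"pics/{n}0.npy"),c)[b:f,a:e]
    m=(hsv[...,1]<80)&(hsv[...,2]>150)
    Q=P[m];print(n,m.sum(),np.median(Q,0),Q.min(0),Q.max(0))
    q=Q-np.median(Q,0);q=q[np.linalg.norm(q,axis=1)<45];u,sv,vt=np.linalg.svd(q-q.mean(0));print(vt.round(3),sv)
    print(proj(np.c_[np.nonzero(m)[1]+a,np.nonzero(m)[0]+b].mean(0),141,c))
```

```text
tool axes cols
 [[-0.    -0.92   0.392]
 [-0.001  0.392  0.92 ]
 [-1.     0.    -0.001]]
cam in tool [-178.71976566   78.5834368    -0.36732782] 
 [[ 0.001 -0.271  0.963]
 [-0.    -0.963 -0.271]
 [ 1.    -0.    -0.001]]
tcp px [[319.8672304  243.42902965]]
punch base side [[ 652.27312928 -426.7213821     0.        ]] top [[ 646.09723796 -425.33198055  117.        ]] scene base [[ 6.56936878e+02 -4.25402405e+02  1.13686838e-13]] top [[ 653.49391661 -420.05783727  110.        ]]
side 125 [544.10507445 100.55208558 142.33531264] [ 469.61048633 -847.73862226  111.70973344] [ 558.58427607  152.11985395 1048.31919201]
[[-0.151 -0.988  0.031]
 [-0.857  0.115 -0.503]
 [-0.494  0.103  0.864]] [208.22067876  86.46655227  36.47021173]
[[543.90718869 100.67799375 141.        ]]
scene 63 [553.72364893 103.79485351 141.42594267] [338.32837548  69.19404794  -4.5288846 ] [561.41089095 202.41255425 146.78054651]
[[ 0.151  0.989 -0.009]
 [-0.932  0.139 -0.335]
 [-0.33   0.059  0.942]] [130.36985967  43.39495847  12.64808985]
[[550.97002688 101.09996422 141.        ]]
```

```bash
cat > plan.py <<'E'
from h import *
from cell import manip
def goal_R(xdir,zdir):
    x=np.array(xdir,float);x/=np.linalg.norm(x);z=np.array(zdir,float);z-=x*(x@z);z/=np.linalg.norm(z)
    return np.c_[x,np.cross(z,x),z]
def plan(p,Rg,step=60,ang=10,via=None,s=None):
    s=s or manip.read_state();p0=np.array(s["eef_pos"]);R0=R.from_euler('xyz',s["eef_rot"]);Rg=R.from_matrix(Rg)
    w=(R0.inv()*Rg).as_rotvec(degrees=True);D=np.array(p)-p0
    n=max(1,int(np.ceil(max(np.linalg.norm(D)/step,np.linalg.norm(w)/ang)-1e-3)))
    print("t",round(s["clock"],2),"D",D.round(1),"rot",w.round(2),"n",n,"gap",round(s["finger_gap"],1),"F",s["wrist_force"].round(1))
    for i in range(n):
        Ri=R0*R.from_rotvec(w*i/n,degrees=True)
        print("turn",(w/n).round(1).tolist(),"dp",(Ri.inv().apply(D/n)/10).round(2).tolist())
E
python3 - <<'E'
from plan import *
plan([487,-343,150],goal_R([0,0,-1],[np.cos(.07),np.sin(.07),0]),step=58)
E
```

```text
t 0.15 D [ 271.5 -848.8  -55. ] rot [ 6.291e+01 -5.000e-02  3.000e-02] n 16 gap 94.2 F [0.1 0.4 0.7]
turn [3.9, -0.0, 0.0] dp [0.35, -3.64, -4.22]
turn [3.9, -0.0, 0.0] dp [0.35, -3.92, -3.96]
turn [3.9, -0.0, 0.0] dp [0.35, -4.18, -3.68]
turn [3.9, -0.0, 0.0] dp [0.35, -4.43, -3.38]
turn [3.9, -0.0, 0.0] dp [0.35, -4.65, -3.07]
turn [3.9, -0.0, 0.0] dp [0.35, -4.85, -2.74]
turn [3.9, -0.0, 0.0] dp [0.35, -5.02, -2.41]
turn [3.9, -0.0, 0.0] dp [0.35, -5.18, -2.06]
turn [3.9, -0.0, 0.0] dp [0.35, -5.31, -1.7]
turn [3.9, -0.0, 0.0] dp [0.34, -5.41, -1.33]
turn [3.9, -0.0, 0.0] dp [0.34, -5.49, -0.95]
turn [3.9, -0.0, 0.0] dp [0.34, -5.54, -0.58]
turn [3.9, -0.0, 0.0] dp [0.34, -5.57, -0.19]
turn [3.9, -0.0, 0.0] dp [0.34, -5.57, 0.19]
turn [3.9, -0.0, 0.0] dp [0.34, -5.54, 0.57]
turn [3.9, -0.0, 0.0] dp [0.34, -5.49, 0.95]
```

>>> jog_arm:
  turn:
    - [3.9,0,0]
    - [3.9,0,0]
    - [3.9,0,0]
    - [3.9,0,0]
    - [3.9,0,0]
    - [3.9,0,0]
    - [3.9,0,0]
    - [3.9,0,0]
  dp:
    - [0,-3.64,-4.22]
    - [0,-3.92,-3.96]
    - [0,-4.18,-3.68]
    - [0,-4.43,-3.38]
    - [0,-4.65,-3.07]
    - [0,-4.85,-2.74]
    - [0,-5.02,-2.41]
    - [0,-5.18,-2.06]
  gripper: [0,0,0,0,0,0,0,0]

```text
clock: 1.15
eef_pos: [350.9, 69.9, 204.2]
eef_rot: [-2.143, 1.568, -1.531]
wrist_force: [0.7, 1.2, -0.4]
finger_gap: 93.8
```

Run:
```python
from plan import *
plan([487,-343,150],goal_R([0,0,-1],[np.cos(.07),np.sin(.07),0]),step=60)
```

```text
t 1.15 D [ 136.1 -412.9  -54.2] rot [31.07 -0.04  0.13] n 8 gap 93.8 F [ 0.7  1.2 -0.4]
turn [3.9, -0.0, 0.0] dp [0.69, -5.2, -1.57]
turn [3.9, -0.0, 0.0] dp [0.69, -5.29, -1.22]
turn [3.9, -0.0, 0.0] dp [0.69, -5.37, -0.86]
turn [3.9, -0.0, 0.0] dp [0.69, -5.41, -0.49]
turn [3.9, -0.0, 0.0] dp [0.68, -5.43, -0.12]
turn [3.9, -0.0, 0.0] dp [0.68, -5.43, 0.25]
turn [3.9, -0.0, 0.0] dp [0.68, -5.4, 0.61]
turn [3.9, -0.0, 0.0] dp [0.68, -5.35, 0.98]
```

Tracking is good.

>>> jog_arm:
  turn:
    - [3.9,0,0]
    - [3.9,0,0]
    - [3.9,0,0]
    - [3.9,0,0]
    - [3.9,0,0]
    - [3.9,0,0]
    - [3.9,0,0]
    - [3.9,0,0]
  dp:
    - [0.69,-5.2,-1.57]
    - [0.69,-5.29,-1.22]
    - [0.69,-5.37,-0.86]
    - [0.69,-5.41,-0.49]
    - [0.68,-5.43,-0.12]
    - [0.68,-5.43,0.25]
    - [0.68,-5.4,0.61]
    - [0.68,-5.35,0.98]
  gripper: [0,0,0,0,0,0,0,0]

```text
clock: 2.15
eef_pos: [484.7, -359.9, 149.2]
eef_rot: [-0.677, 1.567, -0.63]
wrist_force: [0.5, 0.2, -0.4]
finger_gap: 94.1
```

```bash
cat > snap.py <<'E'
from plan import *
from cell import camera,calibration
import sys
def snap(n,name):
    c=calibration(n);p,d=camera(n);im=p[:,:,::-1].copy();cv2.imwrite(f"pics/{name}.png",im);np.save(f"pics/{name}.npy",d)
    np.savez(f"pics/{name}_c.npz",**c);return im,d,c
E
python3 - <<'E'
from snap import *
s=manip.read_state();print(s["eef_pos"],s["clock"])
snap("wrist","w1")
E
```

```text
[ 484.707321   -359.90140731  149.21546493] 2.15
```

View pics/w1.png

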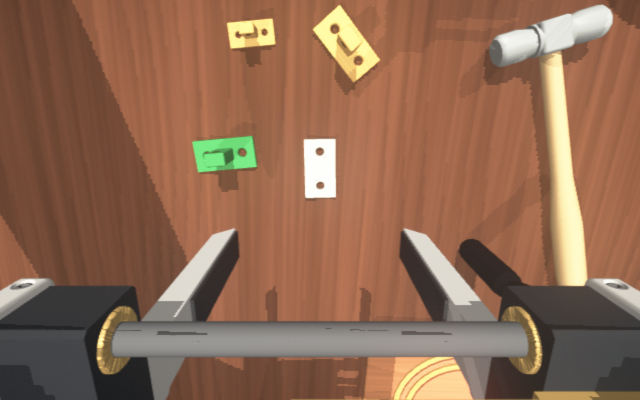

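Run:
```python
from plan import *
im=cv2.imread("pics/w1.png");c=np.load("pics/w1_c.npz");hsv=cv2.cvtColor(im,cv2.COLOR_BGR2HSV)
T=c["world_from_camera"];print(T.round(3))
def rect(m,z):
    cs,_=cv2.findContours(m.astype(np.uint8),cv2.RETR_EXTERNAL,cv2.CHAIN_APPROX_NONE);k=max(cs,key=cv2.contourArea)[:,0]
    return cv2.minAreaRect(proj(k,z,c)[:,:2].astype(np.float32))
m=np.zeros((400,640),bool);m[130:205,295:345]=1
print("plate",rect(m&(hsv[...,1]<70)&(hsv[...,2]>150),5))
m[:]=0;m[0:90,305:390]=1
print("brk",rect(m&(hsv[...,0]>17)&(hsv[...,0]<33)&(hsv[...,1]>60)&(hsv[...,2]>140),5))
g=hsv[...,2]
for (u,v) in [(320,152),(320,185),(335,29),(358,60)]:
    w=im[v-6:v+7,u-6:u+7].sum(2).astype(float);w=np.clip(np.percentile(w,60)-w-150,0,None);yy,xx=np.mgrid[v-6:v+7,u-6:u+7]
    q=[(w*xx).sum()/w.sum(),(w*yy).sum()/w.sum()];print(q,proj([q],5,c))
print(manip.read_state()["eef_pos"],R.from_euler('xyz',manip.read_state()["eef_rot"]).as_matrix().round(3))
```

```text
[[ 9.99000e-01  4.40000e-02  1.50000e-02  4.80714e+02]
 [ 4.70000e-02 -9.61000e-01 -2.73000e-01 -2.81111e+02]
 [ 2.00000e-03  2.74000e-01 -9.62000e-01  3.27741e+02]
 [ 0.00000e+00  0.00000e+00  0.00000e+00  1.00000e+00]]
plate ((484.7781982421875, -344.4110107421875), (30.692230224609375, 58.380184173583984), 3.4366931915283203)
brk ((503.3883972167969, -230.70616149902344), (31.111854553222656, 58.37601089477539), 42.56776809692383)
[np.float64(319.3029956738225), np.float64(150.90931352542648)] [[ 483.83836683 -326.89631084    5.        ]]
[np.float64(319.71440913890757), np.float64(184.85456465393108)] [[ 485.8444317  -360.75555841    5.        ]]
[np.float64(334.2845541222659), np.float64(28.302030286034775)] [[ 491.94266287 -218.23383546    5.        ]]
[np.float64(357.63586857868944), np.float64(59.84207660192413)] [[ 514.54444752 -243.08470734    5.        ]]
[ 484.7933716  -364.61588384  147.06645246] [[ 0.001 -0.041  0.999]
 [-0.002  0.999  0.041]
 [-1.    -0.002  0.001]]
```

Run:
```python
from plan import *
plan([484.8,-344,25],goal_R([0,0,-1],[np.cos(.06),np.sin(.06),0]),step=45)
```

```text
t 2.2 D [   0.    20.6 -122.1] rot [-1.09  0.07  0.12] n 3 gap 94.2 F [ 0.7 -5.3 -1.1]
turn [-0.4, 0.0, 0.0] dp [4.07, 0.69, 0.02]
turn [-0.4, 0.0, 0.0] dp [4.07, 0.69, 0.03]
turn [-0.4, 0.0, 0.0] dp [4.07, 0.69, 0.04]
```

>>> jog_arm:
  turn:
    - [-0.4,0,0]
    - [-0.4,0,0]
    - [-0.4,0,0]
    - [0,0,0]
  dp:
    - [4.07,0.69,0.02]
    - [4.07,0.69,0.03]
    - [4.07,0.69,0.04]
    - [0,0,0]
  gripper: [0.3,0.4,0.4,0.4]
  grip_force: 40

```text
clock: 2.7
eef_pos: [484.0, -345.3, 19.9]
eef_rot: [-2.258, 1.57, -2.199]
wrist_force: [-0.0, 0.4, -0.1]
finger_gap: 58.2
```

Run:
```python
from plan import *
plan([484.8,-344,1.7],goal_R([0,0,-1],[np.cos(.06),np.sin(.06),0]),step=15)
```

```text
t 2.7 D [  0.8   1.3 -18.2] rot [-0.04 -0.03  0.03] n 2 gap 58.2 F [-0.   0.4 -0.1]
turn [-0.0, -0.0, 0.0] dp [0.91, 0.06, 0.04]
turn [-0.0, -0.0, 0.0] dp [0.91, 0.06, 0.04]
```

>>> jog_arm:
  turn:
    - [0,0,0]
    - [0,0,0]
    - [0,0,0]
  dp:
    - [1.1,0.1,0.05]
    - [0.3,0.03,0.03]
    - [0,0,0]
  gripper: [0.4,0.4,0.4]

```text
clock: 3.08
eef_pos: [486.4, -345.5, 8.9]
eef_rot: [-0.887, 1.566, -0.828]
wrist_force: [-0.2, 0.3, -0.0]
finger_gap: 56.4
```

>>> jog_arm:
  turn:
    - [0,0,0]
    - [0,0,0]
    - [0,0,0]
  dp:
    - [0.5,0.12,-0.15]
    - [0.2,0,0]
    - [0,0,0]
  gripper: [0.4,0.4,0.4]

```text
clock: 3.45
eef_pos: [485.2, -344.9, 2.8]
eef_rot: [-0.846, 1.564, -0.787]
wrist_force: [-0.5, -0.7, -0.3]
finger_gap: 56.4
```

>>> jog_arm:
  turn:
    - [0,0,0]
    - [0,0,0]
    - [0,0,0]
    - [0,0,0]
    - [0,0,0]
  dp:
    - [0.13,0.08,0]
    - [0,0,0]
    - [0,0,0]
    - [0,0,0]
    - [0,0,0]
  gripper: [0.4,1,1,1,1]

```text
clock: 4.08
eef_pos: [485.2, -344.1, 1.6]
eef_rot: [-0.846, 1.563, -0.787]
wrist_force: [0.2, 0.2, -0.4]
finger_gap: 28.8
```

```bash
cat >> plan.py <<'E'
yp=np.array([.148,.989,0]);yp/=np.linalg.norm(yp)
def frame(yp):
    n=.5*np.array([-yp[1],yp[0],0])+np.array([0,0,np.sqrt(.75)]);return n,np.cross(yp,n)
E
python3 - <<'E'
from plan import *
n,px=frame(yp);print(n,px)
plan(np.array([548,101,141])+60*n-60*yp,goal_R(-n,px),step=55)
E
```

```text
[-0.49449382  0.07399908  0.8660254 ] [ 0.85648842 -0.12817016  0.5       ]
t 4.08 D [ 24.2 390.2 191.4] rot [ 11.68 -29.58  -2.83] n 8 gap 28.8 F [ 0.2  0.2 -0.4]
turn [1.5, -3.7, -0.4] dp [-2.42, 4.84, 0.6]
turn [1.5, -3.7, -0.4] dp [-2.41, 4.84, 0.63]
turn [1.5, -3.7, -0.4] dp [-2.39, 4.84, 0.66]
turn [1.5, -3.7, -0.4] dp [-2.38, 4.84, 0.7]
turn [1.5, -3.7, -0.4] dp [-2.36, 4.85, 0.72]
turn [1.5, -3.7, -0.4] dp [-2.35, 4.85, 0.75]
turn [1.5, -3.7, -0.4] dp [-2.33, 4.86, 0.78]
turn [1.5, -3.7, -0.4] dp [-2.31, 4.86, 0.81]
```

>>> jog_arm:
  turn:
    - [0,0,0]
    - [0,0,0]
    - [1.7,-4.2,-0.4]
    - [1.7,-4.2,-0.4]
    - [1.7,-4.2,-0.4]
    - [1.7,-4.2,-0.4]
  dp:
    - [-4,0,0]
    - [-6,0,0]
    - [-2,4.8,0.2]
    - [-1.4,5.4,0.2]
    - [-1.2,5.4,0.5]
    - [-1.1,5.4,0.6]
  gripper: [1,1,1,1,1,1]

```text
clock: 4.82
eef_pos: [491.4, -129.8, 162.0]
eef_rot: [-0.041, 1.262, -0.109]
wrist_force: [1.2, -0.2, -1.1]
finger_gap: 28.6
```

Run:
```python
from plan import *
n,px=frame(yp)
plan(np.array([548,101,141])+60*n-60*yp,goal_R(-n,px),step=55)
```

```text
t 4.83 D [ 18.1 175.9  31. ] rot [  4.39 -12.31  -1.16] n 4 gap 28.6 F [ 1.2 -0.2 -1.1]
turn [1.1, -3.1, -0.3] dp [-0.75, 4.41, 0.39]
turn [1.1, -3.1, -0.3] dp [-0.75, 4.41, 0.34]
turn [1.1, -3.1, -0.3] dp [-0.76, 4.41, 0.3]
turn [1.1, -3.1, -0.3] dp [-0.76, 4.42, 0.25]
```

>>> jog_arm:
  turn:
    - [1.1,-3.1,-0.3]
    - [1.1,-3.1,-0.3]
    - [1.1,-3.1,-0.3]
    - [1.1,-3.1,-0.3]
    - [0,0,0]
  dp:
    - [-0.75,4.41,0.39]
    - [-0.75,4.41,0.34]
    - [-0.76,4.41,0.3]
    - [-0.76,4.0,0.25]
    - [0,0,0]
  gripper: [1,1,1,1,1]

```text
clock: 5.45
eef_pos: [508.0, 50.5, 196.1]
eef_rot: [0.006, 1.034, -0.142]
wrist_force: [-0.3, 0.2, -0.7]
finger_gap: 28.6
```

Run:
```python
from snap import *
n,px=frame(yp)
plan(np.array([548,101,141])+60*n-60*yp,goal_R(-n,px),step=55)
snap("wrist","w2");snap("scene","s2");snap("side","d2")
im=cv2.imread("pics/w2.png");
cv2.imwrite("pics/w2z.png",cv2.resize(im[60:320,180:460],None,fx=2.8,fy=2.3,interpolation=cv2.INTER_CUBIC))
```

```text
t 5.45 D [ 1.4 -4.4 -3.1] rot [-0.06  0.78 -0.18] n 1 gap 28.6 F [-0.3  0.2 -0.7]
turn [-0.1, 0.8, -0.2] dp [0.37, -0.42, 0.02]
```

View pics/w2.png

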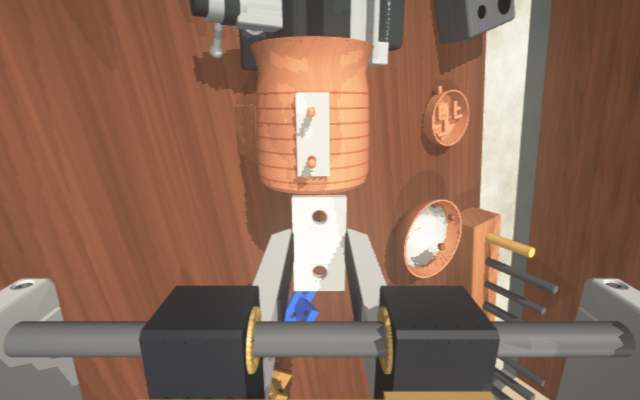

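View pics/w2z.png

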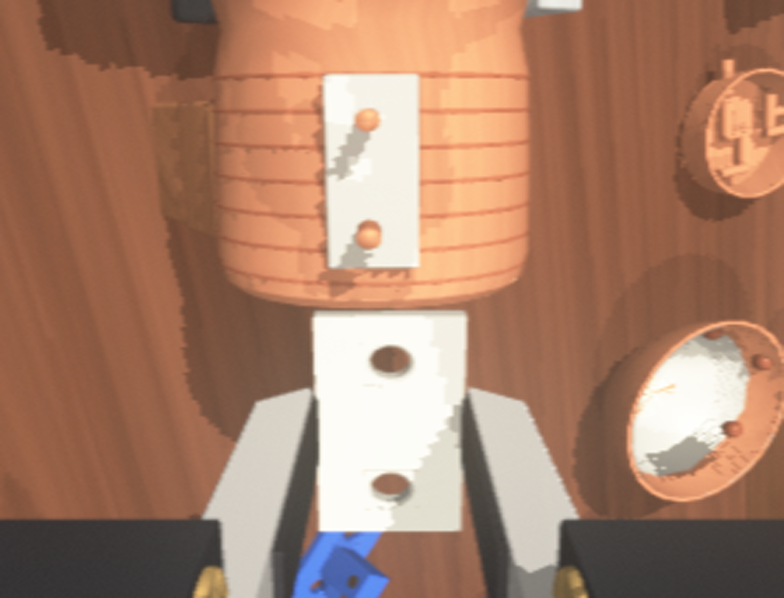

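```bash
cat > meas.py <<'E'
from plan import *
from cell import calibration
import sys
name=sys.argv[1]
im=cv2.imread(f"pics/{name}.png");c=np.load(f"pics/{name}_c.npz");d=np.load(f"pics/{name}.npy");P=pts(d,c)
hsv=cv2.cvtColor(im,cv2.COLOR_BGR2HSV)
m=np.zeros((400,640),bool);m[88:182,290:335]=1
m&=(hsv[...,1]<75)&(hsv[...,2]>110)
Q=P[m];Q=Q[np.abs(Q[:,2]-141)<20];print("depth med",np.median(Q,0))
q=Q-np.median(Q,0);u,s,vt=np.linalg.svd(q-q.mean(0),full_matrices=False);nn=vt[2]*np.sign(vt[2][2]);print("depth normal",nn.round(3),"yaxis",vt[0].round(3),"rms",s[2]/np.sqrt(len(q)))
off=Q.mean(0)
print("expected n",frame(yp)[0])
def ray(uv):
    K=c["K"];T=c["world_from_camera"];r=np.r_[(np.array(uv)-[K[0,2],K[1,2]])/K[0,0],1]@T[:3,:3].T;return T[:3,3],r
def onpl(uv,n,p):
    o,r=ray(uv);return o+r*((p-o)@n/(r@n))
cs,_=cv2.findContours(cv2.morphologyEx(m.astype(np.uint8),cv2.MORPH_CLOSE,np.ones((15,15))),cv2.RETR_EXTERNAL,cv2.CHAIN_APPROX_NONE);k=max(cs,key=cv2.contourArea)[:,0]
n,px=frame(yp)
def rect(n,px,y,p):
    X=np.array([onpl(t,n,p) for t in k]);a=np.c_[(X-p)@px,(X-p)@y].astype(np.float32)
    (cx,cy),(w,h),ang=cv2.minAreaRect(a);return p+cx*px+cy*y,w,h,ang
C,w,h,a=rect(n,px,yp,off);print("patch centre",C,w,h,"ang",a)
E
python3 meas.py w2
```

```text
depth med [544.3326797  103.50899209 140.09378591]
depth normal [-0.442  0.067  0.895] yaxis [ 0.138  0.99  -0.006] rms 1.6653805742253014
expected n [-0.49449382  0.07399908  0.8660254 ]
patch centre [543.87665669 101.79449313 139.78252506] 23.9068660736084 59.58990478515625 ang 0.4131404161453247
```

```bash
sed -i 's/yp=np.array(\[.148,.989,0\])/yp=np.array([.142,.990,0])/' plan.py
cat > riv.py <<'E'
exec(open("meas.py").read())
n,px=frame(yp);C,w,h,a=rect(n,px,yp,C);print("C",C.round(2),w,h,a)
C=C*1.0
# slide along ray to plane z=141 nominal
sat=hsv[...,1]>90
roi=np.zeros((400,640),bool);
for (u,v) in [(311,111),(312,162)]:
    b=np.zeros((400,640),np.uint8);b[v-14:v+14,u-10:u+10]=1
    b=(b>0)&(hsv[...,1]>75)&(hsv[...,2]>120)
    nl,l,st,ce=cv2.connectedComponentsWithStats(b.astype(np.uint8));i=1+np.argmin(np.abs(ce[1:]-[u,v]).sum(1));bb=l==i
    print("blob",st[i],ce[i])
    hh=(P[bb]-C)@n
    print("heights",np.percentile(hh,[10,50,90]).round(1), "uv med top", np.argwhere(bb)[hh>np.percentile(hh,70)].mean(0)[::-1])
    o,r=ray(ce[i]);print("slope per mm height x,y:",(r@px/(r@n)).round(3),(r@yp/(r@n)).round(3))
    for H in (9,16,18,20):
        X=onpl(ce[i],n,C+H*n)-C;print(H,(X@px).round(2),(X@yp).round(2))
E
python3 riv.py w2
python3 - <<'E'
import cv2
im=cv2.imread("pics/w2.png");cv2.imwrite("pics/w2r.png",cv2.resize(im[95:180,290:335],None,fx=12,fy=7,interpolation=cv2.INTER_NEAREST))
for n,b in (("s2",(320,150,420,240)),("d2",(265,115,345,205))):
    im=cv2.imread(f"pics/{n}.png");cv2.imwrite(f"pics/{n}z.png",cv2.resize(im[b[1]:b[3],b[0]:b[2]],None,fx=6,fy=6,interpolation=cv2.INTER_CUBIC))
E
```

```text
depth med [544.3326797  103.50899209 140.09378591]
depth normal [-0.442  0.067  0.895] yaxis [ 0.138  0.99  -0.006] rms 1.6653805742253014
expected n [-0.49493467  0.07099063  0.8660254 ]
patch centre [543.87577562 101.78293804 139.77827168] 23.910160064697266 59.61027908325195 ang 0.11871949583292007
C [543.88 101.78 139.78] 23.910160064697266 59.61027908325195 0.11871949583292007
blob [307 107   9  10  66] [310.74242424 111.78787879]
heights [17.5 18.5 19.4] uv med top [310.55 111.85]
slope per mm height x,y: 0.011 0.026
9 -0.83 16.68
16 -0.75 16.86
18 -0.73 16.91
20 -0.7 16.96
blob [307 156   9  12  92] [311.2173913 161.75     ]
heights [ 7.6 17.9 19.4] uv med top [310.92857143 163.71428571]
slope per mm height x,y: 0.012 0.173
9 -0.93 -17.47
16 -0.85 -16.26
18 -0.82 -15.91
20 -0.8 -15.57
```

View pics/w2r.png

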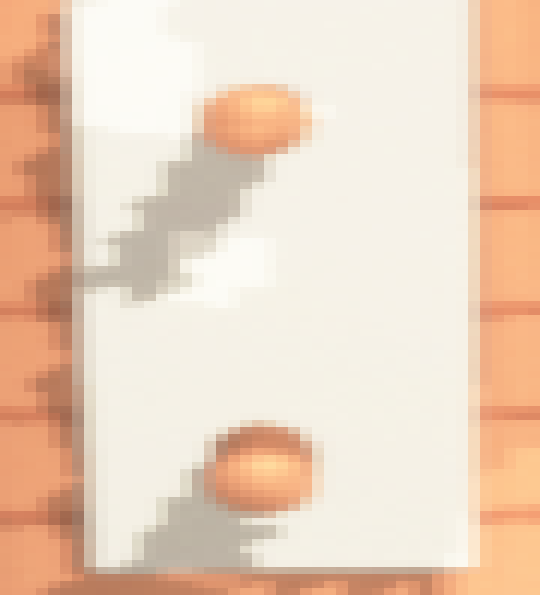

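View pics/s2z.png

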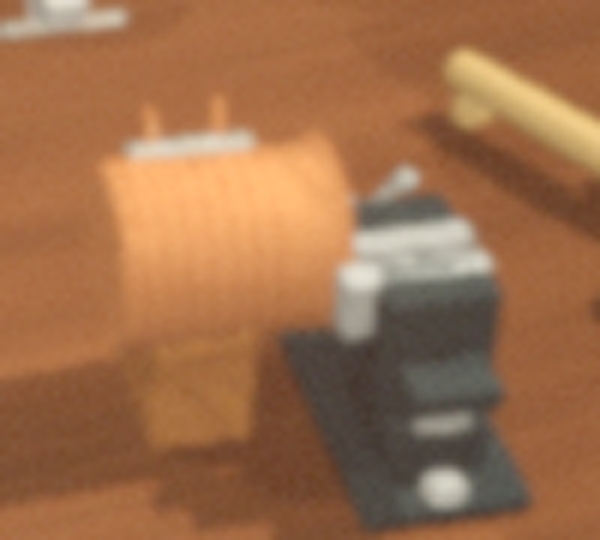

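```bash
cat > holes.py <<'E'
exec(open("riv.py").read().replace('print("heights"','0 and print("heights"'))
# plate in tool: top plane at tool x=-3.4
s=np.load(f"pics/{name}_c.npz");Rc=np.array([[0.001,-.271,.963],[0,-.963,-.271],[1,0,-.001]])
# TCP pose from camera pose: fixed transform measured at start
from scipy.spatial.transform import Rotation as RR
T=c["world_from_camera"];Rt=T[:3,:3]@RR.from_matrix(Rc).as_matrix().T;tcp=T[:3,3]-Rt@np.array([-178.72,78.58,-.37])
print("tcp",tcp.round(2));tx=Rt[:,0]
top=tcp-3.4*tx
hs=[]
for (u,v) in HC:
    b=np.zeros((400,640),bool);b[v-10:v+11,u-11:u+12]=1
    b&=hsv[...,2]<195
    nl,l,st,ce=cv2.connectedComponentsWithStats(b.astype(np.uint8));i=1+np.argmax(st[1:,4]);print("hole",st[i],ce[i])
    X=Rt.T@(onpl(ce[i],tx,top)-tcp);hs.append(X);print("tool coords",X.round(2))
E
cat > t.py <<'E'
HC=[(319,216),(319,271)]
exec(open("holes.py").read())
E
python3 t.py w2
python3 - <<'E'
import cv2
im=cv2.imread("pics/w2.png");cv2.imwrite("pics/w2h.png",cv2.resize(im[190:295,280:360],None,fx=7,fy=5.5,interpolation=cv2.INTER_NEAREST))
E
```

```text
depth med [544.3326797  103.50899209 140.09378591]
depth normal [-0.442  0.067  0.895] yaxis [ 0.138  0.99  -0.006] rms 1.6653805742253014
expected n [-0.49493467  0.07099063  0.8660254 ]
patch centre [543.87577562 101.78293804 139.77827168] 23.910160064697266 59.61027908325195 ang 0.11871949583292007
C [543.88 101.78 139.78] 23.910160064697266 59.61027908325195 0.11871949583292007
blob [307 107   9  10  66] [310.74242424 111.78787879]
slope per mm height x,y: 0.011 0.026
9 -0.83 16.68
16 -0.75 16.86
18 -0.73 16.91
20 -0.7 16.96
blob [307 156   9  12  92] [311.2173913 161.75     ]
slope per mm height x,y: 0.012 0.173
9 -0.93 -17.47
16 -0.85 -16.26
18 -0.82 -15.91
20 -0.8 -15.57
tcp [508.35  50.25 196.28]
hole [312 210  15  13 150] [319.24666667 216.26666667]
tool coords [-3.4  17.8  -0.38]
hole [313 266  15  14 137] [320.1459854  271.46715328]
tool coords [ -3.4  -16.27   0.15]
```

View pics/w2h.png

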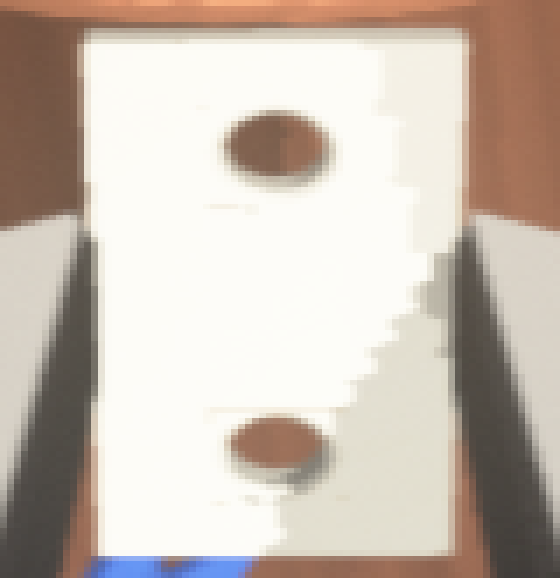

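```bash
cat > tgt.py <<'E'
from plan import *
n,px=frame(yp)
M=np.array([543.88,101.78,139.78])-.78*px
def plate_target(H,my=.65,mz=-.12,a=.0155,M=M):
    ty=yp+a*px;tz=px-a*yp
    Rg=goal_R(-n,tz);return M+H*n-my*ty-mz*tz,Rg
if __name__=="__main__":
    import sys
    plan(*plate_target(float(sys.argv[1])),step=float(sys.argv[2]))
E
python3 tgt.py 30 25
```

```text
t 5.6 D [ 20.1  55.7 -30.1] rot [0.39 0.67 0.12] n 3 gap 29.2 F [ 0.6  0.5 -1.3]
turn [0.1, 0.2, 0.0] dp [1.06, 1.93, -0.19]
turn [0.1, 0.2, 0.0] dp [1.07, 1.93, -0.19]
turn [0.1, 0.2, 0.0] dp [1.07, 1.93, -0.19]
```

>>> jog_arm:
  turn:
    - [0.1,0.2,0]
    - [0.1,0.2,0]
    - [0.2,0.2,0]
    - [0,0,0]
    - [0,0,0]
  dp:
    - [0.5,2.2,-0.2]
    - [0.5,2.2,-0.2]
    - [0.9,1.0,-0.15]
    - [0.6,0,0]
    - [0,0,0]
  gripper: [1,1,1,1,1]

```text
clock: 6.22
eef_pos: [525.6, 94.5, 169.7]
eef_rot: [0.008, 1.05, -0.159]
wrist_force: [0.5, -0.3, -1.3]
finger_gap: 29.0
```

```bash
python3 tgt.py 30 25
python3 - <<'E'
from snap import *
snap("wrist","w3")
im=cv2.imread("pics/w3.png");cv2.imwrite("pics/w3z.png",cv2.resize(im[150:330,240:400],None,fx=4,fy=3.3,interpolation=cv2.INTER_CUBIC))
E
```

```text
t 6.22 D [ 2.8  8.9 -4.3] rot [-0.38 -0.14  0.47] n 1 gap 29.0 F [ 0.5 -0.3 -1.3]
turn [-0.4, -0.1, 0.5] dp [0.44, 0.92, -0.11]
```

View pics/w3z.png

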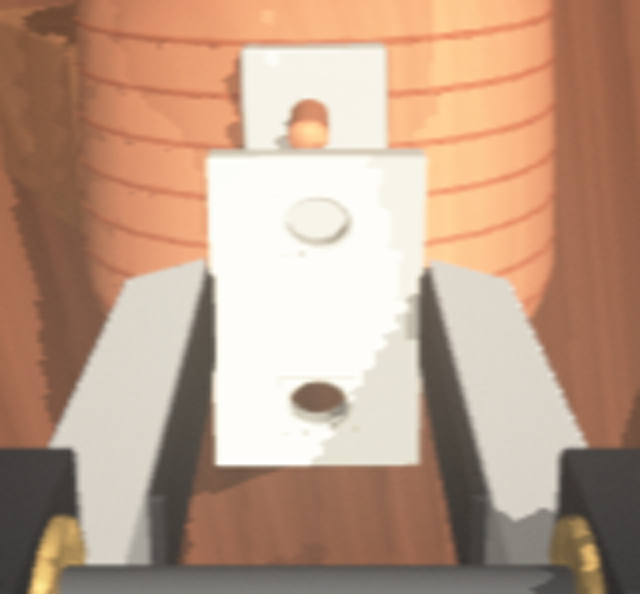

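>>> jog_arm:
  turn:
    - [-0.4,-0.1,0.5]
    - [0,0,0]
  dp:
    - [0.3,0.92,-0.11]
    - [0,0,0]
  gripper: [1,1]

```text
clock: 6.52
eef_pos: [527.9, 103.3, 167.3]
eef_rot: [0.018, 1.047, -0.141]
wrist_force: [0.3, -0.3, 0.1]
finger_gap: 28.7
```

```bash
python3 tgt.py 30 25
python3 - <<'E'
from snap import *
snap("wrist","w4")
im=cv2.imread("pics/w4.png");cv2.imwrite("pics/w4z.png",cv2.resize(im[190:310,280:360],None,fx=7,fy=5,interpolation=cv2.INTER_CUBIC))
snap("scene","s4");im=cv2.imread("pics/s4.png");cv2.imwrite("pics/s4z.png",cv2.resize(im[135:205,310:410],None,fx=7,fy=7,interpolation=cv2.INTER_CUBIC))
E
```

```text
t 6.53 D [ 0.5  0.1 -1.8] rot [-0.02  0.03 -0.06] n 1 gap 28.7 F [ 0.3 -0.3  0.1]
turn [-0.0, 0.0, -0.1] dp [0.18, 0.01, -0.05]
```

View pics/w4z.png

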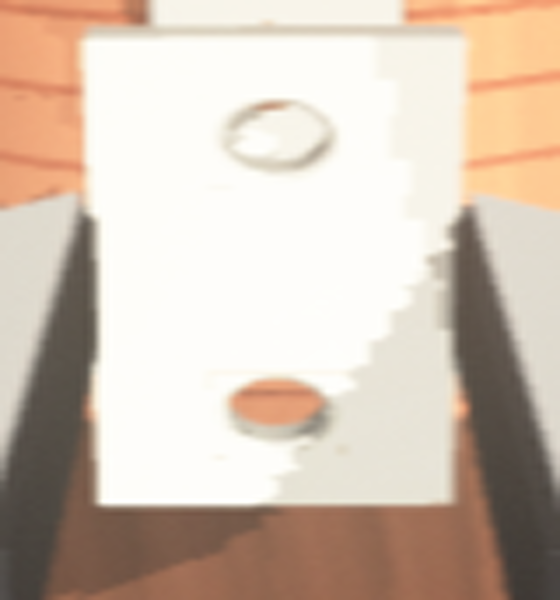

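View pics/s4z.png

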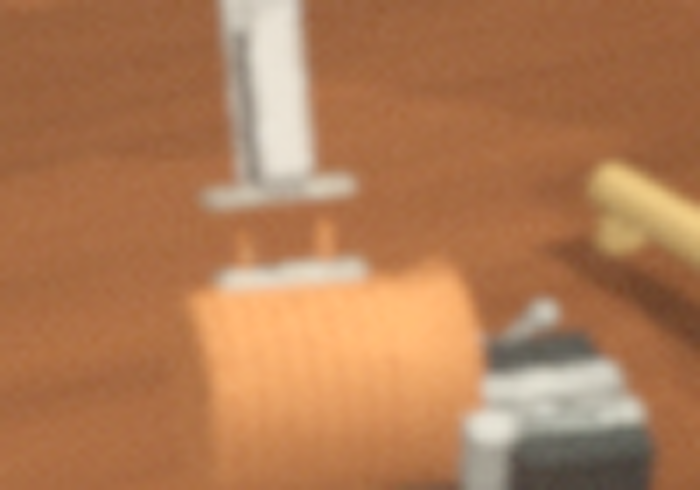

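>>> jog_arm:
  turn:
    - [0,0,0]
    - [0,0,0]
  dp:
    - [0.8,0.01,-0.05]
    - [0,0,0]
  gripper: [1,1]

```text
clock: 6.88
eef_pos: [531.7, 102.7, 159.9]
eef_rot: [0.017, 1.046, -0.141]
wrist_force: [0.5, -0.2, -0.1]
finger_gap: 28.9
```

```bash
python3 tgt.py 23 25
python3 - <<'E'
from snap import *
snap("wrist","w5")
im=cv2.imread("pics/w5.png");cv2.imwrite("pics/w5z.png",cv2.resize(im[190:310,280:360],None,fx=7,fy=5,interpolation=cv2.INTER_CUBIC))
E
```

```text
t 6.88 D [ 0.2  0.2 -0.5] rot [-0.03  0.06 -0.05] n 1 gap 28.9 F [ 0.5 -0.2 -0.1]
turn [-0.0, 0.1, -0.1] dp [0.05, 0.02, -0.02]
```

View pics/w5z.png

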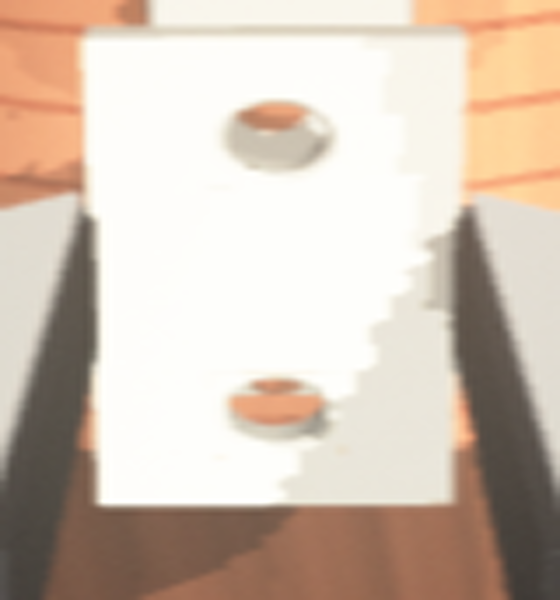

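>>> jog_arm:
  turn:
    - [0,0,0]
    - [0,0,0]
  dp:
    - [0.35,0.02,-0.03]
    - [0,0,0]
  gripper: [1,1]

```text
clock: 7.18
eef_pos: [533.4, 102.7, 156.9]
eef_rot: [0.018, 1.046, -0.14]
wrist_force: [0.9, -0.2, -1.2]
finger_gap: 29.0
```

```bash
python3 tgt.py 20 25
```

```text
t 7.17 D [-0.  -0.  -0.1] rot [-0.03  0.08 -0.06] n 1 gap 29.0 F [ 0.9 -0.2 -1.2]
turn [-0.0, 0.1, -0.1] dp [0.01, -0.0, -0.01]
```

>>> jog_arm:
  turn:
    - [0,0,0]
    - [0,0,0]
  dp:
    - [0.25,0,0]
    - [0,0,0]
  gripper: [1,1]

```text
clock: 7.42
eef_pos: [534.7, 102.5, 154.6]
eef_rot: [0.018, 1.046, -0.14]
wrist_force: [0.0, 0.3, -0.2]
finger_gap: 29.0
```

```bash
python3 tgt.py 17.5 25
python3 - <<'E'
from snap import *
snap("wrist","w6")
im=cv2.imread("pics/w6.png");cv2.imwrite("pics/w6z.png",cv2.resize(im[190:310,280:360],None,fx=7,fy=5,interpolation=cv2.INTER_CUBIC))
E
```

```text
t 7.42 D [-0.1 -0.1 -0. ] rot [-0.03  0.09 -0.06] n 1 gap 29.0 F [ 0.   0.3 -0.2]
turn [-0.0, 0.1, -0.1] dp [-0.0, -0.01, -0.01]
```

View pics/w6z.png

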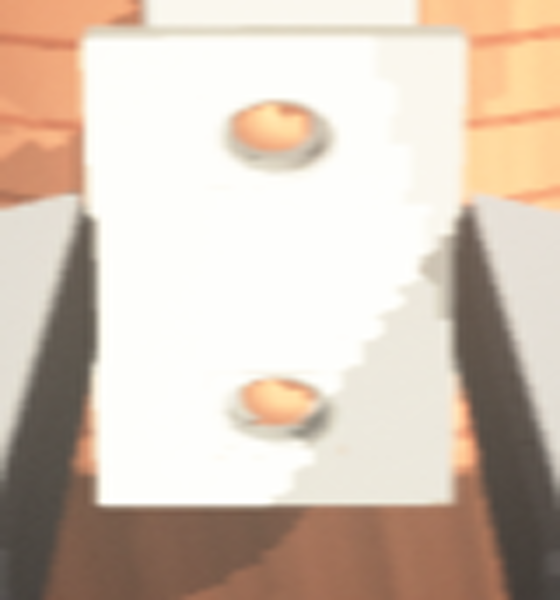

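>>> jog_arm:
  turn:
    - [-0.7,0,0]
    - [0,0,0]
    - [0,0,0]
  dp:
    - [0.15,0,-0.02]
    - [0.3,0,0]
    - [0,0,0]
  gripper: [1,1,1]

```text
clock: 7.85
eef_pos: [536.9, 102.2, 150.5]
eef_rot: [0.005, 1.045, -0.14]
wrist_force: [-0.3, 0.8, -1.2]
finger_gap: 28.9
```

```bash
python3 tgt.py 13 25
python3 - <<'E'
from snap import *
snap("wrist","w7")
im=cv2.imread("pics/w7.png");cv2.imwrite("pics/w7z.png",cv2.resize(im[190:310,280:360],None,fx=7,fy=5,interpolation=cv2.INTER_CUBIC))
E
```

```text
t 7.85 D [-0.1 -0.1  0.2] rot [ 0.72  0.1  -0.06] n 1 gap 28.9 F [-0.3  0.8 -1.2]
turn [0.7, 0.1, -0.1] dp [-0.02, -0.01, -0.0]
```

View pics/w7z.png

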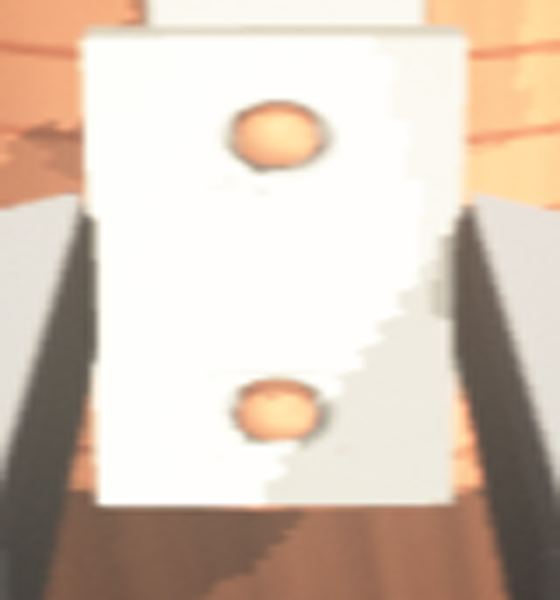

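>>> jog_arm:
  turn:
    - [0,0,0]
    - [0,0,0]
    - [0,0,0]
  dp:
    - [0.35,0,0]
    - [0.35,0,0]
    - [0,0,0]
  gripper: [1,1,1]

```text
clock: 8.28
eef_pos: [540.6, 101.7, 144.1]
eef_rot: [0.005, 1.045, -0.14]
wrist_force: [0.1, 0.1, -0.4]
finger_gap: 28.7
```

```bash
python3 tgt.py 1.6 25
```

```text
t 8.28 D [ 1.8 -0.4 -3.3] rot [ 0.72  0.11 -0.07] n 1 gap 28.7 F [ 0.1  0.1 -0.4]
turn [0.7, 0.1, -0.1] dp [0.38, -0.01, -0.01]
```

>>> jog_arm:
  turn:
    - [0,0,0]
    - [0,0,0]
  dp:
    - [0.2,0,0]
    - [0,0,0]
  gripper: [1,1]

```text
clock: 8.52
eef_pos: [541.7, 101.6, 142.3]
eef_rot: [0.005, 1.045, -0.14]
wrist_force: [0.1, -0.1, -0.8]
finger_gap: 29.1
```

>>> jog_arm:
  turn:
    - [0,0,0]
    - [0,0,0]
  dp:
    - [0.1,0,0]
    - [0,0,0]
  gripper: [1,1]

```text
clock: 8.78
eef_pos: [542.3, 101.5, 141.5]
eef_rot: [0.005, 1.045, -0.14]
wrist_force: [-0.7, -0.1, -0.4]
finger_gap: 28.8
```

>>> jog_arm:
  turn:
    - [0,0,0]
    - [0,0,0]
  dp:
    - [0.1,0,0]
    - [0,0,0]
  gripper: [1,1]

```text
clock: 9.02
eef_pos: [542.3, 101.6, 141.6]
eef_rot: [0.005, 1.045, -0.14]
wrist_force: [-0.3, -0.4, -0.2]
finger_gap: 29.2
```

```bash
python3 tgt.py 1.6 25
```

```text
t 9.03 D [ 0.1 -0.2 -0.8] rot [ 0.71  0.12 -0.06] n 1 gap 29.2 F [-0.3 -0.4 -0.2]
turn [0.7, 0.1, -0.1] dp [0.07, -0.02, -0.03]
```

>>> jog_arm:
  turn:
    - [0,0,0]
  dp:
    - [0.15,0,0]
  gripper: [1]

```text
clock: 9.15
eef_pos: [542.7, 101.6, 141.3]
eef_rot: [0.005, 1.045, -0.141]
wrist_force: [-37.6, 0.9, 36.5]
finger_gap: 28.8
```

```bash
python3 tgt.py 1.6 25;python3 - <<'E'
from snap import *
snap("wrist","w8");snap("scene","s8")
im=cv2.imread("pics/w8.png");a=cv2.resize(im[180:310,260:380],None,fx=6,fy=4.6,interpolation=cv2.INTER_CUBIC);cv2.imwrite("pics/w8z.png",a)
im=cv2.imread("pics/s8.png");cv2.imwrite("pics/s8z.png",cv2.resize(im[150:205,320:400],None,fx=9,fy=9,interpolation=cv2.INTER_CUBIC))
E
```

```text
t 9.15 D [-0.3 -0.3 -0.5] rot [ 0.7   0.13 -0.05] n 1 gap 28.8 F [-37.6   0.9  36.5]
turn [0.7, 0.1, -0.1] dp [0.03, -0.03, -0.05]
```

View pics/w8z.png

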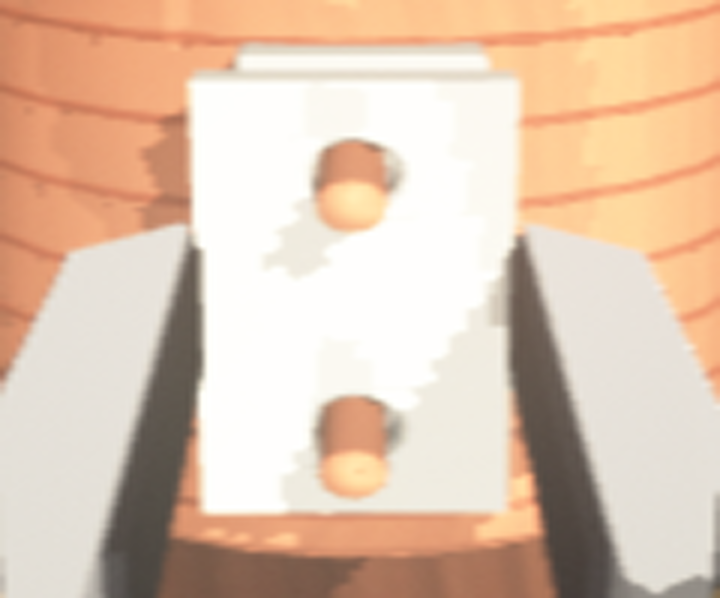

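View pics/s8z.png

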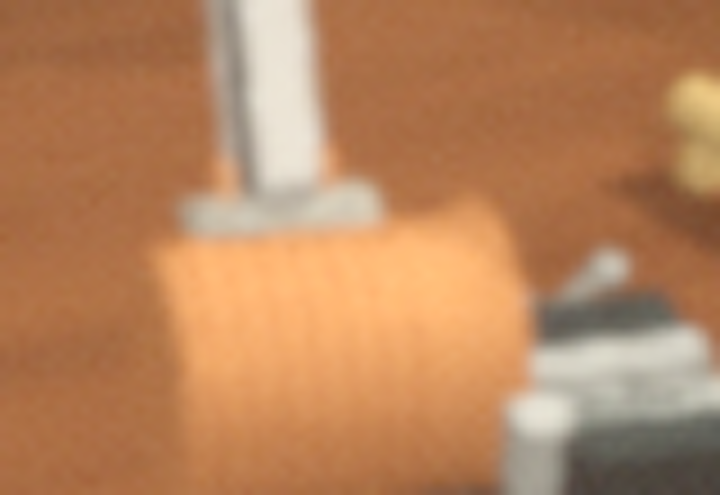

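>>> jog_arm:
  turn:
    - [0,0,0]
    - [0,0,0]
    - [0,0,0]
    - [0,0,0]
  dp:
    - [0,0,0]
    - [0,0,0]
    - [0,0,0]
    - [0,0,0]
  gripper: [1,0.6,0.4,0.4]

```text
clock: 9.75
eef_pos: [542.8, 101.7, 141.8]
eef_rot: [0.005, 1.044, -0.14]
wrist_force: [-0.2, -0.5, 0.8]
finger_gap: 54.1
```

>>> jog_arm:
  turn:
    - [0,0,0]
    - [0,0,0]
    - [0,0,0]
  dp:
    - [-1.5,0,0]
    - [-3,0,0]
    - [-4,0,0]
  gripper: [0.4,0.4,0.4]

```text
clock: 10.12
eef_pos: [498.3, 107.4, 216.1]
eef_rot: [0.003, 1.048, -0.143]
wrist_force: [0.4, -0.5, 0.5]
finger_gap: 56.3
```

Run:
```python
from snap import *
print(manip.read_state()["clock"])
snap("wrist","w9");snap("scene","s9")
im=cv2.imread("pics/w9.png");a=cv2.resize(im[130:310,240:400],None,fx=4.5,fy=3.3,interpolation=cv2.INTER_CUBIC);cv2.imwrite("pics/w9z.png",a)
im=cv2.imread("pics/s9.png");cv2.imwrite("pics/s9z.png",cv2.resize(im[150:205,320:400],None,fx=9,fy=9,interpolation=cv2.INTER_CUBIC))
```

```text
10.125
```

View pics/w9z.png

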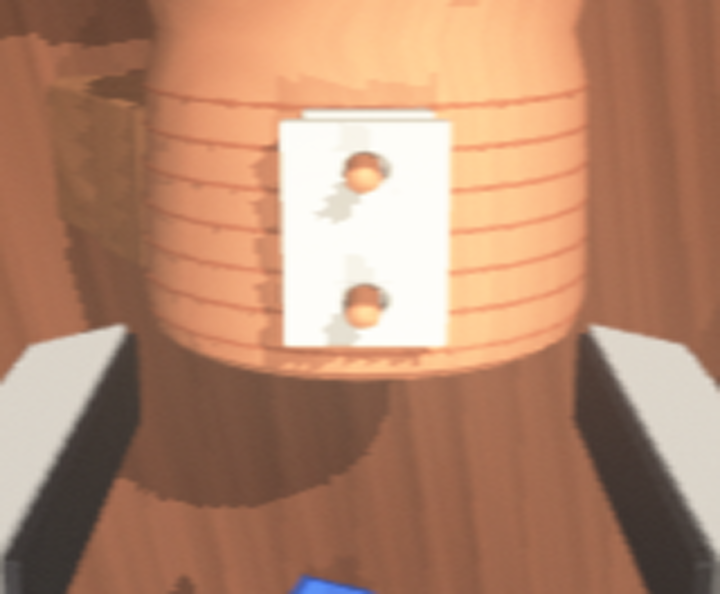

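View pics/s9z.png

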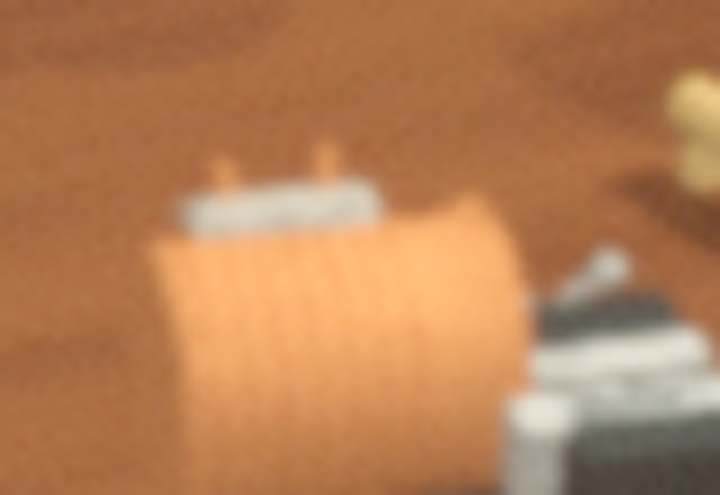

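Run:
```python
from plan import *
c=np.load("pics/w9_c.npz");im=cv2.imread("pics/w9.png");P=pts(np.load("pics/w9.npy"),c);h=cv2.cvtColor(im,cv2.COLOR_BGR2HSV)
n,px=frame(yp);C=np.array([543.88,101.78,139.78])
m=np.zeros((400,640),bool);m[168:233,304:338]=1;m&=(h[...,1]<60)&(h[...,2]>200)
q=(P[m]-C);A=np.c_[q@px,q@yp,np.ones(len(q))];print(len(q),"slopes,height",np.linalg.lstsq(A,q@n,rcond=None)[0],(q@px).min(),(q@px).max(),(q@yp).min(),(q@yp).max())
m[:]=0;m[160:240,295:345]=1;m&=(h[...,1]<60)&(h[...,2]>150)
plan([503.3,-230.7,80],goal_R([0,0,-1],[.736,.677,0]),step=48,ang=8.5)
```

```text
2018 slopes,height [-0.01962     0.50510108  6.64995711] -14.602942938101496 13.349387886756816 -28.49899158253417 77.69957611929027
t 10.22 D [   4.1 -338.8 -139.6] rot [-49.72  28.37  13.25] n 8 gap 56.5 F [-0.2 -0.3  0.3]
turn [-6.2, 3.5, 1.7] dp [1.82, -4.19, -0.3]
turn [-6.2, 3.5, 1.7] dp [1.73, -4.19, -0.65]
turn [-6.2, 3.5, 1.7] dp [1.66, -4.15, -1.0]
turn [-6.2, 3.5, 1.7] dp [1.62, -4.07, -1.34]
turn [-6.2, 3.5, 1.7] dp [1.59, -3.95, -1.68]
turn [-6.2, 3.5, 1.7] dp [1.6, -3.8, -2.0]
turn [-6.2, 3.5, 1.7] dp [1.62, -3.61, -2.3]
turn [-6.2, 3.5, 1.7] dp [1.67, -3.4, -2.58]
```

>>> jog_arm:
  turn:
    - [-6.2,3.5,1.7]
    - [-6.2,3.5,1.7]
    - [-6.2,3.5,1.7]
    - [-6.2,3.5,1.7]
    - [-6.2,3.5,1.7]
    - [-6.2,3.5,1.7]
    - [-6.2,3.5,1.7]
    - [-6.2,3.5,1.7]
  dp:
    - [0.5,-4.2,-0.3]
    - [1.5,-4.2,-0.65]
    - [1.66,-4.15,-1.0]
    - [1.62,-4.07,-1.34]
    - [1.59,-3.95,-1.68]
    - [1.6,-3.8,-2.0]
    - [1.62,-3.6,-2.3]
    - [1.6,-3.0,-2.3]
  gripper: [0.5,0.5,0.5,0.5,0.5,0.5,0.5,0.5]

```text
clock: 11.22
eef_pos: [489.7, -214.6, 94.2]
eef_rot: [-0.167, 1.548, 0.558]
wrist_force: [0.2, 0.5, -0.5]
finger_gap: 46.6
```

Run:
```python
from plan import *
plan([503.3,-230.7,70],goal_R([0,0,-1],[.736,.677,0]),step=48,ang=8.5)
c=np.load("pics/w9_c.npz");im=cv2.imread("pics/w9.png");P=pts(np.load("pics/w9.npy"),c);h=cv2.cvtColor(im,cv2.COLOR_BGR2HSV)
n,px=frame(yp);C=np.array([543.88,101.78,139.78])
m=np.zeros((400,640),bool);m[168:233,304:338]=1;m&=(h[...,1]<60)&(h[...,2]>200)
q=(P[m]-C);q=q[np.abs(q@n-5)<6];A=np.c_[q@px,q@yp,np.ones(len(q))];print(len(q),"slopes,height",np.linalg.lstsq(A,q@n,rcond=None)[0])
```

```text
t 11.22 D [ 13.6 -16.1 -24.2] rot [-1.09  1.27  0.23] n 1 gap 46.6 F [ 0.2  0.5 -0.5]
turn [-1.1, 1.3, 0.2] dp [2.43, -2.1, -0.1]
1993 slopes,height [-6.39310018e-03 -5.59857092e-04  5.18229968e+00]
```

>>> jog_arm:
  turn:
    - [-1.1,1.3,0.2]
    - [0,0,0]
  dp:
    - [1.5,-1.8,-0.1]
    - [0,0,0]
  gripper: [0.5,0.5]

```text
clock: 11.48
eef_pos: [500.6, -230.6, 76.9]
eef_rot: [2.329, 1.567, 3.072]
wrist_force: [-0.1, 0.1, -0.1]
finger_gap: 47.3
```

Run:
```python
from snap import *
plan([503.3,-230.7,50],goal_R([0,0,-1],[.736,.677,0]),step=48,ang=8.5)
im,d,c=snap("wrist","w10");np.save("pics/w10_s.npy",manip.read_state()["eef_pos"])
cv2.imwrite("pics/w10z.png",im[100:340,150:490])
```

```text
t 11.47 D [  2.7  -0.1 -26.9] rot [-0.02 -0.15 -0.16] n 1 gap 47.3 F [-0.1  0.1 -0.1]
turn [-0.0, -0.2, -0.2] dp [2.69, -0.19, 0.2]
```

View pics/w10z.png

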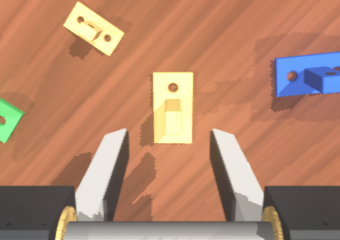

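>>> jog_arm:
  turn:
    - [0,0,0]
    - [0,0,0]
    - [0,0,0]
  dp:
    - [2.5,-0.19,0.2]
    - [2,0,0]
    - [0,0,0]
  gripper: [0.5,0.5,0.5]

```text
clock: 11.9
eef_pos: [503.3, -228.5, 34.6]
eef_rot: [-0.989, 1.569, -0.246]
wrist_force: [-0.4, 0.4, 0.0]
finger_gap: 47.1
```

Run:
```python
from plan import *
plan([503.3,-230.7,12.5],goal_R([0,0,-1],[.736,.677,0]),step=48,ang=8.5)
```

```text
t 11.9 D [  0.   -2.2 -22.1] rot [-0.03  0.04  0.06] n 1 gap 47.1 F [-0.4  0.4  0. ]
turn [-0.0, 0.0, 0.1] dp [2.21, -0.17, -0.15]
```

>>> jog_arm:
  turn:
    - [0,0,0]
    - [0,0,0]
    - [0,0,0]
  dp:
    - [1.3,-0.17,-0.15]
    - [0.8,0,0]
    - [0,0,0]
  gripper: [0.5,0.5,0.5]

```text
clock: 12.28
eef_pos: [504.0, -230.7, 14.7]
eef_rot: [-1.082, 1.566, -0.339]
wrist_force: [0.0, -0.2, 1.0]
finger_gap: 47.1
```

Run:
```python
from plan import *
plan([503.3,-230.7,12.5],goal_R([0,0,-1],[.736,.677,0]),step=48,ang=8.5)
```

```text
t 12.28 D [-0.7 -0.  -2.2] rot [-0.03  0.12  0.23] n 1 gap 47.1 F [ 0.  -0.2  1. ]
turn [-0.0, 0.1, 0.2] dp [0.22, 0.05, -0.05]
```

>>> jog_arm:
  turn:
    - [0,0.1,0.2]
    - [0,0,0]
    - [0,0,0]
    - [0,0,0]
    - [0,0,0]
    - [0,0,0]
  dp:
    - [0.22,0.05,-0.05]
    - [0,0,0]
    - [0,0,0]
    - [0,0,0]
    - [0,0,0]
    - [0,0,0]
  gripper: [0.5,1,1,1,1,1]
  grip_force: 50

```text
clock: 13.02
eef_pos: [503.7, -230.9, 13.2]
eef_rot: [-1.088, 1.569, -0.345]
wrist_force: [0.6, -0.3, 0.8]
finger_gap: 11.5
```

```bash
cat > tgt2.py <<'E'
from tgt import *
if __name__=="__main__":
    import sys
    s=manip.read_state()
    H=float(sys.argv[1]);dy=float(sys.argv[3]) if len(sys.argv)>3 else 0
    plan(M+H*n+dy*yp,goal_R(-n,px),step=float(sys.argv[2]),ang=9)
E
python3 tgt2.py 75 50 -60
```

```text
t 13.03 D [ -6.1 278.7 191.1] rot [ 49.56 -27.92 -13.22] n 7 gap 11.5 F [ 0.6 -0.3  0.8]
turn [7.1, -4.0, -1.9] dp [-2.73, 2.99, 2.63]
turn [7.1, -4.0, -1.9] dp [-2.66, 3.21, 2.44]
turn [7.1, -4.0, -1.9] dp [-2.61, 3.41, 2.21]
turn [7.1, -4.0, -1.9] dp [-2.58, 3.58, 1.96]
turn [7.1, -4.0, -1.9] dp [-2.57, 3.72, 1.68]
turn [7.1, -4.0, -1.9] dp [-2.59, 3.83, 1.4]
turn [7.1, -4.0, -1.9] dp [-2.63, 3.9, 1.1]
```

>>> jog_arm:
  turn:
    - [0,0,0]
    - [0,0,0]
    - [7.1,-4.0,-1.9]
    - [7.1,-4.0,-1.9]
    - [7.1,-4.0,-1.9]
    - [7.1,-4.0,-1.9]
    - [7.1,-4.0,-1.9]
  dp:
    - [-4,0,0]
    - [-6,0,0]
    - [-2.2,3.4,2.6]
    - [-1.5,3.6,2.4]
    - [-1.3,3.9,2.2]
    - [-1.2,4.0,1.9]
    - [-1.2,4.1,1.6]
  gripper: [1,1,1,1,1,1,1]

```text
clock: 13.9
eef_pos: [498.3, -9.9, 197.1]
eef_rot: [-0.11, 1.18, -0.018]
wrist_force: [0.7, -0.6, -1.4]
finger_gap: 11.6
```

```bash
python3 tgt2.py 75 40 -60
```

```text
t 13.9 D [-0.7 57.7  7.2] rot [12.7  -7.45 -3.57] n 2 gap 11.6 F [ 0.7 -0.6 -1.4]
turn [6.3, -3.7, -1.8] dp [-0.37, 2.86, 0.37]
turn [6.3, -3.7, -1.8] dp [-0.44, 2.87, 0.08]
```

>>> jog_arm:
  turn:
    - [6.0,-3.5,-1.7]
    - [6.0,-3.5,-1.7]
    - [0,0,0]
  dp:
    - [-0.4,2.7,0.37]
    - [-0.44,2.6,0.08]
    - [0,0,0]
  gripper: [1,1,1]

```text
clock: 14.28
eef_pos: [496.4, 45.8, 205.8]
eef_rot: [-0.004, 1.053, -0.131]
wrist_force: [-0.1, -0.1, -2.0]
finger_gap: 11.4
```

```bash
python3 tgt2.py 75 40 -60
python3 - <<'E'
from snap import *
im,d,c=snap("wrist","w11")
cv2.imwrite("pics/w11z.png",cv2.resize(im[80:310,220:420],None,fx=3.6,fy=2.6,interpolation=cv2.INTER_CUBIC))
E
```

```text
t 14.28 D [ 1.2  2.  -1.5] rot [ 0.77 -0.34 -0.33] n 1 gap 11.4 F [-0.1 -0.1 -2. ]
turn [0.8, -0.3, -0.3] dp [0.17, 0.21, 0.01]
```

View pics/w11z.png

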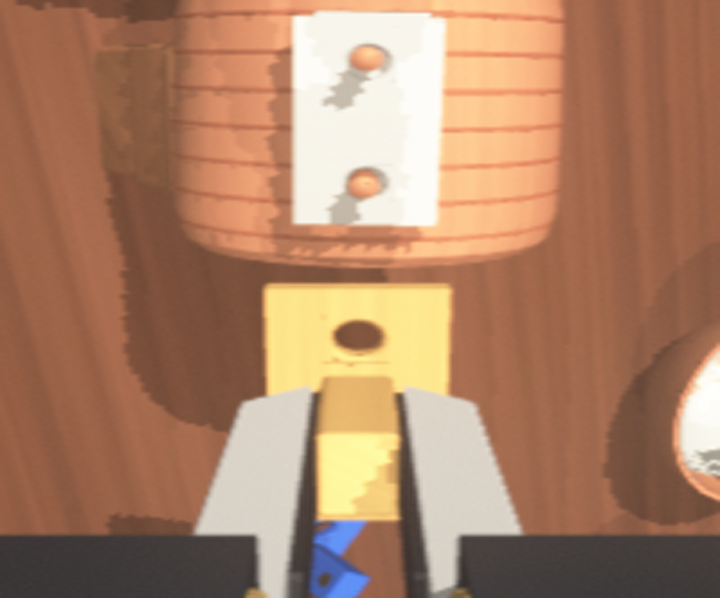

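```bash
cat > b.py <<'E'
from plan import *
import sys
name=sys.argv[1]
im=cv2.imread(f"pics/{name}.png");c=np.load(f"pics/{name}_c.npz");d=np.load(f"pics/{name}.npy");P=pts(d,c)
hsv=cv2.cvtColor(im,cv2.COLOR_BGR2HSV)
Rc=R.from_matrix(np.array([[0.001,-.271,.963],[0,-.963,-.271],[1,0,-.001]])).as_matrix()
T=c["world_from_camera"];Rt=T[:3,:3]@Rc.T;tcp=T[:3,3]-Rt@np.array([-178.72,78.58,-.37]);print("tcp",tcp.round(1))
def onpl(uv,n,p):
    K=c["K"];r=np.r_[(np.array(uv)-[K[0,2],K[1,2]])/K[0,0],1]@T[:3,:3].T;o=T[:3,3];return o+r*((p-o)@n/(r@n))
def full(q,x0=220,y0=80,fx=3.6,fy=2.6): return ((q[0]+.5)/fx+x0-.5,(q[1]+.5)/fy+y0-.5)
tx=Rt[:,0];top=tcp+8.2*tx
def tool(q): return (Rt.T@(onpl(full(q),tx,top)-tcp)).round(2)
hv=np.zeros((400,640),bool);hv[198:220,306:334]=1;hv&=hsv[...,2]<130
nl,l,st,ce=cv2.connectedComponentsWithStats(hv.astype(np.uint8));i=1+np.argmax(st[1:,4]);print(st[i],ce[i])
print("hole",(Rt.T@(onpl(ce[i],tx,top)-tcp)).round(2))
for q in [(263,285),(452,285),(359,336),(266,390),(450,390)]: print(q,tool(q))
n,px=frame(yp);C=np.array([543.88,101.78,139.78])
for q in [(365,58),(366,184)]:
    X=onpl(full(q),n,C+18*n);print("rivet",((X-C)@px).round(2),((X-C)@yp).round(2),"in tool",(Rt.T@(X-tcp)).round(2))
E
python3 b.py w11
python3 - <<'E'
import cv2
im=cv2.imread("pics/w11.png");cv2.imwrite("pics/w11r.png",cv2.resize(im[82:172,295:350],None,fx=10,fy=6.6,interpolation=cv2.INTER_NEAREST))
cv2.imwrite("pics/w11h.png",cv2.resize(im[180:240,280:360],None,fx=9,fy=9,interpolation=cv2.INTER_NEAREST))
E
```

```text
tcp [496.7  45.6 206. ]
[314 206   5   7  23] [315.69565217 209.13043478]
hole [ 8.2  18.23 -2.47]
(263, 285) [  8.2   30.3  -15.78]
(452, 285) [ 8.2  30.3  14.67]
(359, 336) [ 8.2  18.36 -0.31]
(266, 390) [  8.2    5.26 -15.82]
(450, 390) [ 8.2   5.27 14.86]
rivet -0.95 17.06 in tool [59.11 79.13  0.83]
rivet -0.25 -16.22 in tool [58.95 45.84  1.08]
```

View pics/w11r.png

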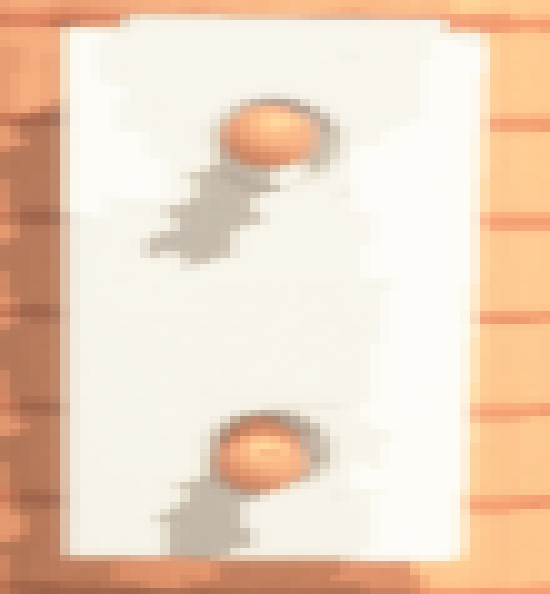

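View pics/w11h.png

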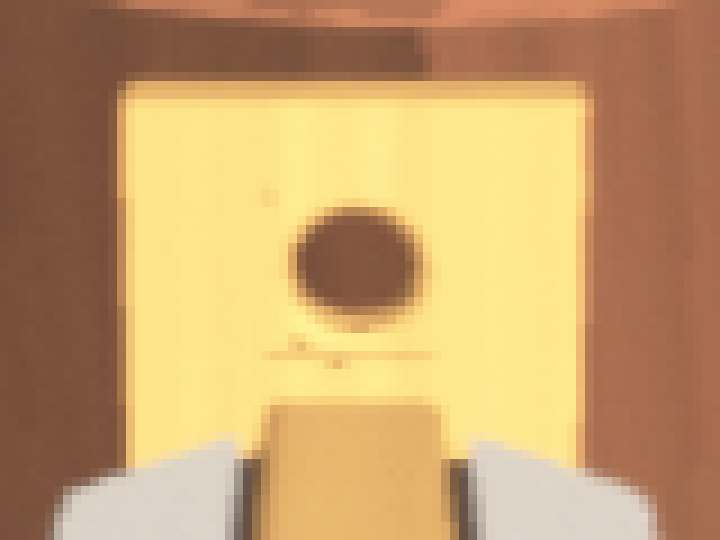

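```bash
cat > tgt2.py <<'E'
from tgt import *
if __name__=="__main__":
    import sys
    H=float(sys.argv[1])
    plan(M+H*n-1.2*yp+.4*px,goal_R(-n,px),step=float(sys.argv[2]),ang=9)
E
python3 tgt2.py 38 25
```

```text
t 14.32 D [ 28.   58.3 -33.3] rot [ 0.89 -0.38 -0.31] n 3 gap 11.7 F [ 0.2 -0.7 -1. ]
turn [0.3, -0.1, -0.1] dp [1.3, 2.05, 0.05]
turn [0.3, -0.1, -0.1] dp [1.29, 2.05, 0.03]
turn [0.3, -0.1, -0.1] dp [1.29, 2.05, 0.02]
```

>>> jog_arm:
  turn:
    - [0.3,-0.1,-0.1]
    - [0.3,-0.1,-0.1]
    - [0.3,-0.1,-0.1]
    - [0,0,0]
    - [0,0,0]
  dp:
    - [0.3,2.2,0.05]
    - [0.5,2.2,0.03]
    - [1.2,1.6,0.02]
    - [1.2,0,0]
    - [0,0,0]
  gripper: [1,1,1,1,1]

```text
clock: 14.95
eef_pos: [522.4, 99.2, 176.8]
eef_rot: [-0.011, 1.053, -0.148]
wrist_force: [-0.0, 0.3, -1.2]
finger_gap: 11.6
```

```bash
python3 tgt2.py 38 25
```

```text
t 14.95 D [ 2.1  4.1 -4.3] rot [ 0.35 -0.36  0.17] n 1 gap 11.6 F [-0.   0.3 -1.2]
turn [0.4, -0.4, 0.2] dp [0.44, 0.44, -0.07]
```

>>> jog_arm:
  turn:
    - [0.4,-0.4,0.2]
    - [0,0,0]
  dp:
    - [0.44,0.44,-0.07]
    - [0,0,0]
  gripper: [1,1]

```text
clock: 15.2
eef_pos: [524.8, 102.2, 172.6]
eef_rot: [0.002, 1.046, -0.143]
wrist_force: [-0.2, 0.0, -1.3]
finger_gap: 11.4
```

```bash
python3 tgt2.py 35 25
python3 - <<'E'
from snap import *
im,d,c=snap("wrist","w12")
cv2.imwrite("pics/w12z.png",cv2.resize(im[160:250,270:370],None,fx=7,fy=6,interpolation=cv2.INTER_CUBIC))
im,d,c=snap("scene","s12");cv2.imwrite("pics/s12z.png",cv2.resize(im[135:205,310:410],None,fx=7,fy=7,interpolation=cv2.INTER_CUBIC))
E
```

```text
t 15.2 D [ 1.3  0.9 -2.7] rot [-0.11  0.07  0.  ] n 1 gap 11.4 F [-0.2  0.  -1.3]
turn [-0.1, 0.1, 0.0] dp [0.29, 0.11, -0.04]
```

View pics/w12z.png

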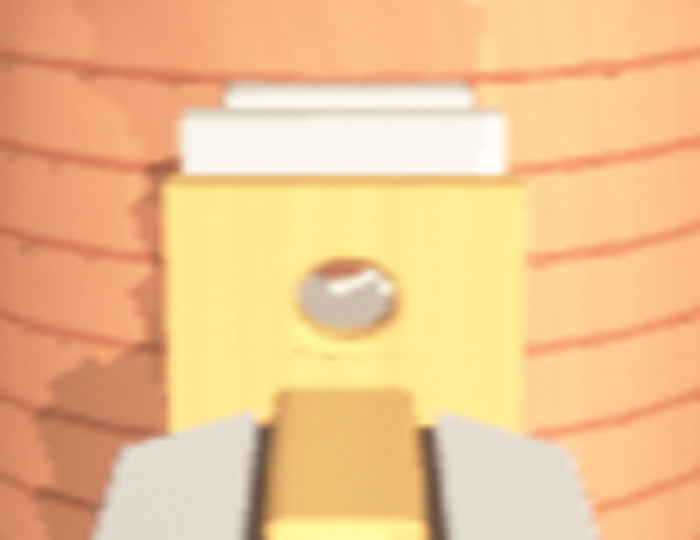

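View pics/s12z.png

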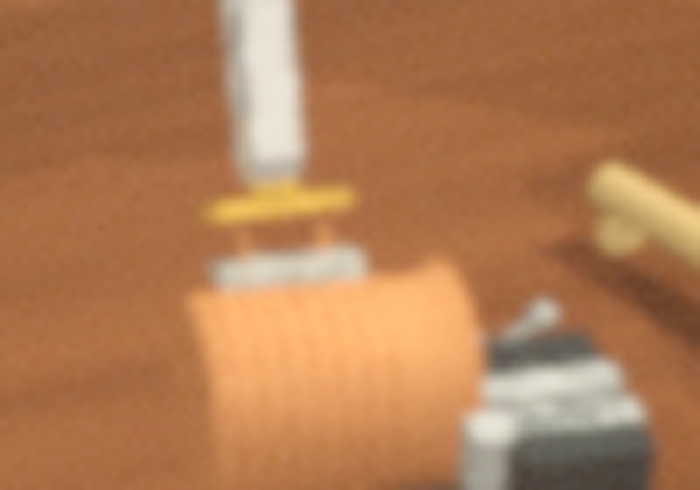

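>>> jog_arm:
  turn:
    - [-0.1,0.1,0]
    - [0,0,0]
  dp:
    - [0.4,0.11,-0.04]
    - [0,0,0]
  gripper: [1,1]

```text
clock: 15.55
eef_pos: [526.9, 103.2, 169.6]
eef_rot: [0.001, 1.047, -0.142]
wrist_force: [0.2, 0.0, -0.8]
finger_gap: 11.8
```

```bash
python3 tgt2.py 33 25
python3 - <<'E'
from snap import *
im,d,c=snap("wrist","w13")
cv2.imwrite("pics/w13z.png",cv2.resize(im[160:250,270:370],None,fx=7,fy=6,interpolation=cv2.INTER_CUBIC))
E
```

```text
t 15.55 D [ 0.2 -0.2 -1.4] rot [ 0.    0.03 -0.02] n 1 gap 11.8 F [ 0.2  0.  -0.8]
turn [0.0, 0.0, -0.0] dp [0.14, -0.02, -0.05]
```

View pics/w13z.png

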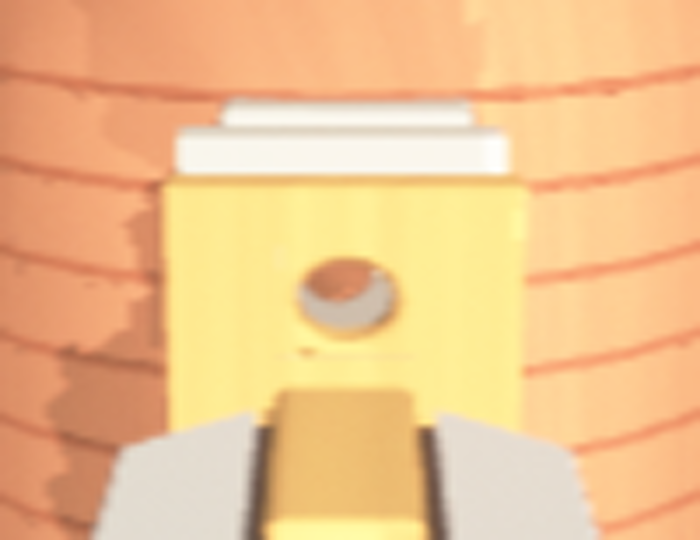

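>>> jog_arm:
  turn:
    - [0,0,0]
    - [0,0,0]
  dp:
    - [0.4,-0.01,-0.05]
    - [0,0,0]
  gripper: [1,1]

```text
clock: 15.85
eef_pos: [528.5, 102.9, 165.9]
eef_rot: [0.001, 1.046, -0.141]
wrist_force: [0.3, -0.8, -1.9]
finger_gap: 11.6
```

```bash
python3 tgt2.py 29 25
python3 - <<'E'
from snap import *
im,d,c=snap("wrist","w14")
cv2.imwrite("pics/w14z.png",cv2.resize(im[160:250,270:370],None,fx=7,fy=6,interpolation=cv2.INTER_CUBIC))
E
```

```text
t 15.85 D [ 0.5 -0.2 -1.1] rot [ 0.01  0.04 -0.03] n 1 gap 11.6 F [ 0.3 -0.8 -1.9]
turn [0.0, 0.0, -0.0] dp [0.13, -0.01, -0.01]
```

View pics/w14z.png

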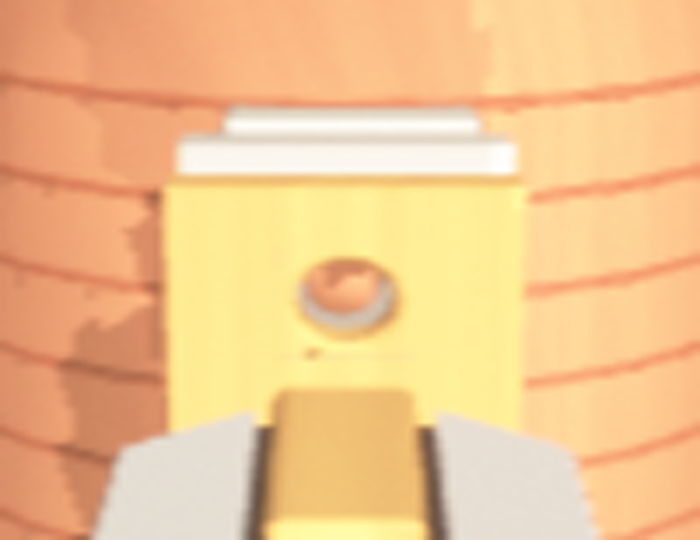

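Rivet centred in the visible hole. Underside is about 17 mm above the patch; continuing with force checks.

>>> jog_arm:
  turn:
    - [0,0,0]
  dp:
    - [0.2,0,0]
  gripper: [1]

```text
clock: 16.02
eef_pos: [529.6, 102.8, 164.4]
eef_rot: [0.001, 1.046, -0.141]
wrist_force: [0.8, -0.1, -1.2]
finger_gap: 12.1
```

>>> jog_arm:
  turn:
    - [0,0,0]
  dp:
    - [0.15,0,0]
  gripper: [1]

```text
clock: 16.15
eef_pos: [530.4, 102.7, 163.0]
eef_rot: [0.001, 1.046, -0.141]
wrist_force: [-0.4, -0.1, -0.7]
finger_gap: 11.7
```

>>> jog_arm:
  turn:
    - [0,0,0]
  dp:
    - [0.15,0,0]
  gripper: [1]

```text
clock: 16.27
eef_pos: [531.2, 102.5, 161.6]
eef_rot: [0.001, 1.046, -0.141]
wrist_force: [-0.4, 0.3, -1.4]
finger_gap: 12.1
```

```bash
python3 tgt2.py 25 25
python3 - <<'E'
from snap import *
im,d,c=snap("wrist","w15")
cv2.imwrite("pics/w15z.png",cv2.resize(im[160:250,270:370],None,fx=7,fy=6,interpolation=cv2.INTER_CUBIC))
im,d,c=snap("scene","s15");cv2.imwrite("pics/s15z.png",cv2.resize(im[145:205,320:400],None,fx=9,fy=9,interpolation=cv2.INTER_CUBIC))
E
```

```text
t 16.27 D [-0.2 -0.1 -0.3] rot [ 0.01  0.07 -0.04] n 1 gap 12.1 F [-0.4  0.3 -1.4]
turn [0.0, 0.1, -0.0] dp [0.02, -0.02, -0.03]
```

View pics/w15z.png

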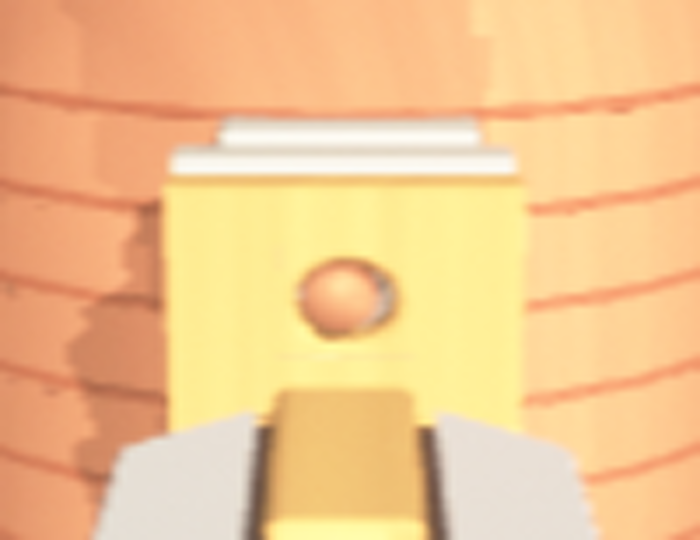

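View pics/s15z.png

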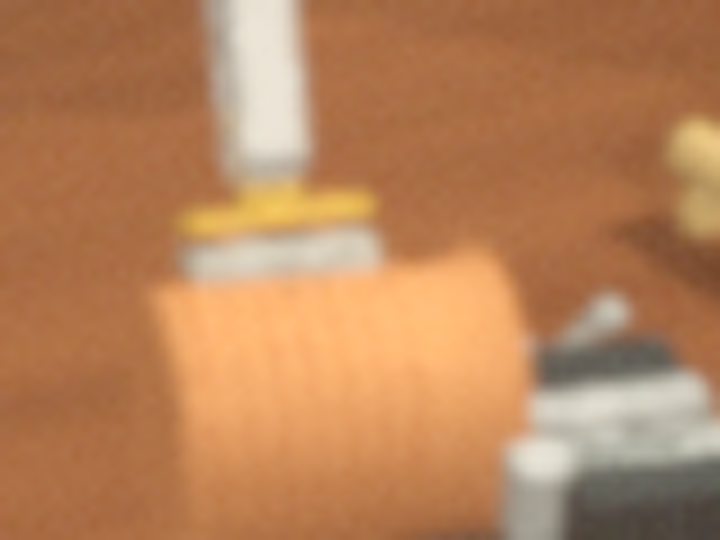

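>>> jog_arm:
  turn:
    - [0,0,0]
    - [0,0,0]
  dp:
    - [0.15,0,-0.06]
    - [0.15,0,0]
  gripper: [1,1]

```text
clock: 16.62
eef_pos: [532.2, 102.4, 158.5]
eef_rot: [0.001, 1.046, -0.141]
wrist_force: [0.0, -0.3, -1.1]
finger_gap: 11.9
```

>>> jog_arm:
  turn:
    - [0,0,0]
    - [0,0,0]
  dp:
    - [0.12,0,0]
    - [0,0,0]
  gripper: [1,1]

```text
clock: 16.88
eef_pos: [532.8, 102.3, 157.3]
eef_rot: [0.001, 1.046, -0.141]
wrist_force: [-0.6, 0.4, -1.3]
finger_gap: 12.1
```

```bash
python3 tgt2.py 18.2 25
```

```text
t 16.88 D [ 1.5 -0.4 -1.9] rot [ 0.01  0.06 -0.03] n 1 gap 12.1 F [-0.6  0.4 -1.3]
turn [0.0, 0.1, -0.0] dp [0.25, -0.02, 0.04]
```

>>> jog_arm:
  turn:
    - [0,0,0]
  dp:
    - [0.12,0,0]
  gripper: [1]

```text
clock: 17.0
eef_pos: [533.5, 102.2, 156.3]
eef_rot: [0.001, 1.046, -0.141]
wrist_force: [0.2, -0.4, -1.2]
finger_gap: 11.7
```

>>> jog_arm:
  turn:
    - [0,0,0]
  dp:
    - [0.07,0,0]
  gripper: [1]

```text
clock: 17.12
eef_pos: [533.8, 102.2, 155.8]
eef_rot: [0.001, 1.046, -0.141]
wrist_force: [-12.2, 0.6, 11.7]
finger_gap: 11.5
```

>>> jog_arm:
  turn:
    - [0,0,0]
  dp:
    - [0.07,0,0]
  gripper: [1]

```text
clock: 17.25
eef_pos: [533.9, 102.3, 155.8]
eef_rot: [0.001, 1.046, -0.142]
wrist_force: [-19.9, 0.0, 18.1]
finger_gap: 11.4
```

```bash
python3 tgt2.py 18.2 25
```

```text
t 17.25 D [ 0.5 -0.3 -0.5] rot [-0.    0.06 -0.03] n 1 gap 11.4 F [-19.9   0.   18.1]
turn [-0.0, 0.1, -0.0] dp [0.07, -0.03, 0.02]
```

>>> jog_arm:
  turn:
    - [0,0,0]
  dp:
    - [0.1,0,0]
  gripper: [1]

```text
clock: 17.38
eef_pos: [533.9, 102.3, 155.8]
eef_rot: [0.001, 1.046, -0.142]
wrist_force: [-24.2, -0.3, 22.3]
finger_gap: 11.5
```

>>> jog_arm:
  turn:
    - [0,0,0]
    - [0,0,0]
    - [0,0,0]
    - [0,0,0]
  dp:
    - [0,0,0]
    - [0,0,0]
    - [0,0,0]
    - [0,0,0]
  gripper: [1,0.6,0.6,0.6]

```text
clock: 17.88
eef_pos: [534.1, 102.4, 156.4]
eef_rot: [0.001, 1.045, -0.141]
wrist_force: [-0.1, -0.1, 0.6]
finger_gap: 36.6
```

>>> jog_arm:
  turn:
    - [0,0,0]
    - [0,0,0]
    - [0,0,0]
    - [0,0,0]
    - [0,0,0]
  dp:
    - [-1.5,0,0]
    - [-3,0,0]
    - [-4,0,0]
    - [-1,0,0]
    - [0,0,0]
  gripper: [0.6,0.6,0.5,0.5,0.5]

```text
clock: 18.5
eef_pos: [484.5, 109.4, 242.9]
eef_rot: [0.003, 1.045, -0.14]
wrist_force: [0.5, 1.0, -1.0]
finger_gap: 47.1
```

Run:
```python
from snap import *
im,d,c=snap("wrist","w16")
cv2.imwrite("pics/w16z.png",cv2.resize(im[130:310,240:400],None,fx=4.5,fy=3.3,interpolation=cv2.INTER_CUBIC))
im,d,c=snap("scene","s16");cv2.imwrite("pics/s16z.png",cv2.resize(im[145:205,320:400],None,fx=9,fy=9,interpolation=cv2.INTER_CUBIC))
c=np.load("pics/w16_c.npz");im=cv2.imread("pics/w16.png");P=pts(np.load("pics/w16.npy"),c);h=cv2.cvtColor(im,cv2.COLOR_BGR2HSV)
n,px=frame(yp);C=np.array([543.88,101.78,139.78])
q=(P-C);H=q@n;X=q@px;Y=q@yp
m=(h[...,0]>17)&(h[...,0]<34)&(h[...,1]>60)&(np.abs(X)<20)&(np.abs(Y)<40)
ear=m&(H>30)&(H<50);print("ear",ear.sum(),np.median(H[ear]),X[ear].mean(),Y[ear].mean())
f=m&(H>3)&(H<17)&(np.abs(X)<13)&(Y>12);f2=m&(H>3)&(H<17)&(np.abs(X)<14)
for k in (f,f2):
    A=np.c_[X[k],Y[k],np.ones(k.sum())];print(k.sum(),np.linalg.lstsq(A,H[k],rcond=None)[0],X[k].min(),X[k].max(),Y[k].min(),Y[k].max())
```

```text
ear 359 43.930444656260896 -0.9193499730497159 0.8760771086607063
470 [-5.27229810e-04 -5.79250340e-02  1.12040796e+01] -12.503939617056854 12.983685689250997 12.217530386735246 28.288731461266867
1417 [-8.21064271e-04 -6.77739700e-03  1.01834673e+01] -13.893493880636244 13.69788213509753 -29.970361853205308 28.288731461266867
```

View pics/w16z.png

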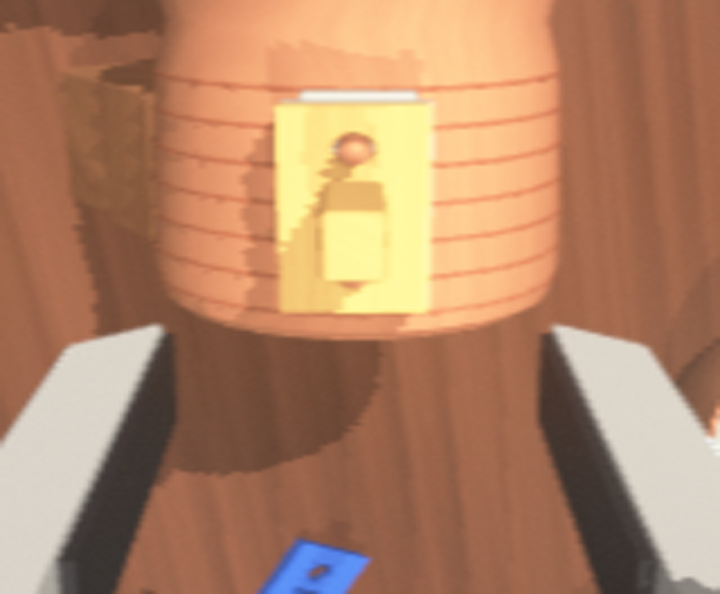

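View pics/s16z.png

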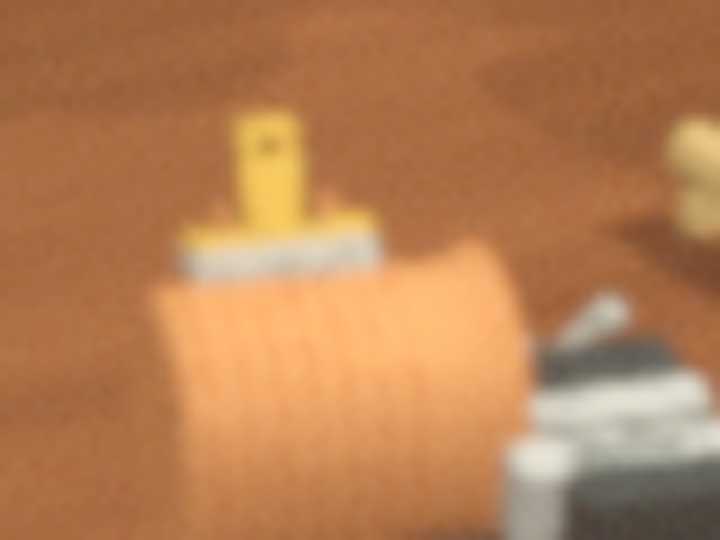

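The foot top measures 10.2 mm above the patch (10 expected) and the ear top 43.9 mm (44 expected). The foot is flat, both rivets stand through it, and the gripper is clear.

Run:
```python
from cell import order,manip
print(manip.read_state()["wrist_force"]); print(order.sign_off())
```

```text
[ 0.64993322 -0.16009923  0.02813779]
the job is handed in; nothing more can be done
None
```

I threaded the backing plate over both rivets and pressed it home, with about 52 N read at the wrist. I then threaded the larger brass bracket over the same rivets, ear outwards, and pressed it down with about 33 N. I handed the job in at about 18.6 s, with the gripper clear of everything.

| Last check (heights above the measured patch) | Measured | Expected |
|---|---|---|
| Plate top, before the bracket went on | 5.2 mm | 5 mm |
| Bracket foot top | 10.2 mm | 10 mm |
| Bracket ear top | 43.9 mm | 44 mm |
| Ear off the patch's middle | 0.9 mm both ways | within 9 mm |

- **Flatness:** the plate's surface slopes were under 0.01 rad, and so was a fit over the whole bracket foot. A smaller fit, using only the mouth end of the foot, gave -0.058 rad along y. I put that down to the rivet tip and edge pixels in that small patch of noisy depth.
- **Height offset:** both parts met resistance about 0.7 mm above the height I had measured for the patch. I took that as error in the measurement.
- **Not re-checked:** I did not re-measure the bystander tools at the end. The arm never came near them, and the wrist force stayed close to zero except when pressing the parts home.

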